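# Load the drying cabinet and start it

### The job

The washed pots and small round dishes need drying: lift every square pot up and off the hanging rail, and stand all pots and all round dishes upright inside the drying tray, however many there are today. Then slide the loaded tray into the drying cabinet until it is fully home against the back, and only then press the green start button. Everything must stay upright in the tray, and leave the other kitchen things where they are.

Things in the scene. Friction and masses are not known exactly. Their poses are not given: they have to be found in the camera images.
- tray: loose aluminium tray, open box 170 (x) by 230 (y) by 22 mm high, walls and floor 5 mm. A black upright fin handle 14 mm thick (x) is fixed to its -y end: y=-115 to -200, z=6 to 56 mm. Origin: centre of the underside; the +y end enters the dryer first. It lies on the counter and slides on it, never needs lifting (0.35 kg empty, under 1.2 kg loaded).
- dryer: fixed drying cabinet, white, clear roof, front open (its -y side), no floor: the tray slides on the counter into it along the dryer's +y. Origin: on the counter, where the tray's origin lies when fully home (axes then agree). Inner faces: sides x=+-91, back y=115 mm. Side walls 6 mm, y=-115 to 121. Roof y=-100 to the back, z=150 to 156 mm; trim bar on its front edge to z=164.
- dryer_mouth (a point): middle of the dryer's front opening at counter level (dryer y=-115 mm). Two flares 30 mm high widen the mouth from x=+-91 there to about +-112 mm at y=-144. Inside, a guide lip along each side wall, z=30 to 36 mm, reaches in to x=+-79 and covers the tray's rim, so pots and dishes must not stick out over the rim.
- start (a joint): travel of the round green push button on top of the dryer's control box, m: 0 released, 0.006 fully down (about 5 N); it springs back. It sits on the grey control box on the dryer's -x side: dryer x=-161 to -97, y=-55 to 95, top z=156 mm
- start_top (a point): centre of the top face of the green start button (34 mm across); press straight down
- rail: fixed hanging rail: a flat upright steel strip 8 mm thick (x) and 340 mm long (y), from z=96 to z=160 mm, held from behind (+x) by two posts 70 mm back at y=+-150. Origin: on the counter under the middle of the strip. The pots hang on its -x side.
- pot1: blue square open pot, 48 x 48 x 80 mm high, walls 4 mm, 0.12 kg; hangs upright on the rail by a steel hook on its +x side: a strap 30 mm wide at z=80 to 85 runs back to x=46, its lip goes down to z=55 mm (x=42 to 46) behind the strip. Raise it 30 mm or more, then draw it off towards -x. Origin: centre of the underside. May be absent.
- pot2: yellow square open pot, 48 x 48 x 80 mm high, walls 4 mm, 0.12 kg; hangs upright on the rail by a steel hook on its +x side: a strap 30 mm wide at z=80 to 85 runs back to x=46, its lip goes down to z=55 mm (x=42 to 46) behind the strip. Raise it 30 mm or more, then draw it off towards -x. Origin: centre of the underside. May be absent.
- pot3: red square open pot, 48 x 48 x 80 mm high, walls 4 mm, 0.12 kg; hangs upright on the rail by a steel hook on its +x side: a strap 30 mm wide at z=80 to 85 runs back to x=46, its lip goes down to z=55 mm (x=42 to 46) behind the strip. Raise it 30 mm or more, then draw it off towards -x. Origin: centre of the underside. May be absent.
- dish1: white round ramekin dish, 64 mm across, nearly straight sides, 42 mm high, wall 4 mm, thick base, about 0.15 kg, standing on the counter. Origin: centre of the underside, z up. May be absent.
- dish2: green round ramekin dish, 64 mm across, nearly straight sides, 42 mm high, wall 4 mm, thick base, about 0.15 kg, standing on the counter. Origin: centre of the underside, z up. May be absent.
- soap: bystander: green bottle, 64 mm across, 190 mm high; origin at the centre of the underside
- jar: bystander: amber jar, 80 mm across, 110 mm high; origin at the centre of the underside
- can: bystander: blue can, 68 mm across, 100 mm high; origin at the centre of the underside
- plate: bystander: terracotta plate, 170 mm across, 17 mm high; origin at the centre of the underside
- shaker: bystander: steel shaker, 44 mm across, 90 mm high; origin at the centre of the underside

How it is judged (in metres and radians):
On the way, in this order (a step that is already met when the one before it is completed fails the run):
1. every pot and round dish stands upright on the floor of the tray, let go, and the tray is still outside the dryer (x of pot1 in the frame of tray between -0.075 and 0.075 m and y of pot1 in the frame of tray between -0.105 and 0.105 m and z of pot1 in the frame of tray between -0.002 and 0.018 m and angle between each of pot1, pot2, pot3, dish1, dish2's own z axis and vertical below 0.15 rad and x of pot2 in the frame of tray between -0.075 and 0.075 m and y of pot2 in the frame of tray between -0.105 and 0.105 m and z of pot2 in the frame of tray between -0.002 and 0.018 m and x of pot3 in the frame of tray between -0.075 and 0.075 m and y of pot3 in the frame of tray between -0.105 and 0.105 m and z of pot3 in the frame of tray between -0.002 and 0.018 m and x of dish1 in the frame of tray between -0.075 and 0.075 m and y of dish1 in the frame of tray between -0.105 and 0.105 m and z of dish1 in the frame of tray between -0.002 and 0.018 m and x of dish2 in the frame of tray between -0.075 and 0.075 m and y of dish2 in the frame of tray between -0.105 and 0.105 m and z of dish2 in the frame of tray between -0.002 and 0.018 m and contact force between the fingers and pot1 below 0.3 N and contact force between the fingers and pot2 below 0.3 N and contact force between the fingers and pot3 below 0.3 N and contact force between the fingers and dish1 below 0.3 N and contact force between the fingers and dish2 below 0.3 N and y of tray in the frame of dryer below -0.1 m), for 0.3 s.
2. the loaded tray is fully home in the dryer (y of tray in the frame of dryer between -0.008 and 0.008 m and x of tray in the frame of dryer between -0.012 and 0.012 m and angle between the y axis of tray and the y axis of dryer, either way round below 0.08 rad and angle between tray's own z axis and vertical below 0.05 rad and x of pot1 in the frame of tray between -0.075 and 0.075 m and y of pot1 in the frame of tray between -0.105 and 0.105 m and z of pot1 in the frame of tray between -0.002 and 0.018 m and angle between each of pot1, pot2, pot3, dish1, dish2's own z axis and vertical below 0.15 rad and x of pot2 in the frame of tray between -0.075 and 0.075 m and y of pot2 in the frame of tray between -0.105 and 0.105 m and z of pot2 in the frame of tray between -0.002 and 0.018 m and x of pot3 in the frame of tray between -0.075 and 0.075 m and y of pot3 in the frame of tray between -0.105 and 0.105 m and z of pot3 in the frame of tray between -0.002 and 0.018 m and x of dish1 in the frame of tray between -0.075 and 0.075 m and y of dish1 in the frame of tray between -0.105 and 0.105 m and z of dish1 in the frame of tray between -0.002 and 0.018 m and x of dish2 in the frame of tray between -0.075 and 0.075 m and y of dish2 in the frame of tray between -0.105 and 0.105 m and z of dish2 in the frame of tray between -0.002 and 0.018 m), for 0.3 s.
3. the start button is pressed while the loaded tray is home (all of step 2 and value of joint start above 0.004 m), for 0.05 s.
At the end, for the whole second after the job is handed in: Tray home in the dryer (8 mm along, 12 mm across, 0.08 rad); every pot and round dish present stands on its floor (origin within 75 mm across, 105 mm along of the tray's middle, tilt under 0.15 rad); all at rest; button pressed and released (all of step 2 and value of joint start below 0.002 m and linear speed of tray below 0.02 m/s and linear speed of each of pot1, pot2, pot3, dish1, dish2 below 0.03 m/s); the robot touches nothing.
It fails at once if a bystander is moved more than 40 mm (distance of any of soap, jar, can, plate, shaker from where it was at the start of the episode above 0.04 m).
It fails at once if the start button is pressed while the tray is not home (value of joint start above 0.004 m and y of tray in the frame of dryer below -0.015 m).
Of pot1, pot2, pot3 only 2 to 3 are there at a start; the rules pass over those that are not, and their reading is None.
Of dish1, dish2 only 1 to 2 are there at a start; the rules pass over those that are not, and their reading is None.
At some moment in a run one of dish1, dish2 may be knocked a few centimetres aside while the robot is not near it.
It also fails if it takes over 210 s, if anything falls off the work surface, if the arm or the gripper's body presses on something with over 40 N, if the wrist force passes 120 N, or if a joint passes its speed limit or range.

### The arm

A 6-joint arm with a two-finger parallel gripper is mounted at the origin on the work surface. World frame = base frame: x ahead of the robot, y to its left, z up, the work surface at z = 0. Lengths are in mm, angles in rad, forces in N, time in s.
With the tool pointing down it reaches from about 350 to 875 mm from the base axis. Payload 4.2 kg.
Tool frame: the origin (TCP) lies at the very end of the fingers, on their centre line; the grasp point (between the pads) lies 19 mm behind it; z points along the fingers, y is the line along which they close (so a half turn about z gives the same grasp; the last joint's range is limited). The gripper opens to 85 mm and grips with 20 to 120 N. Pads are 22 mm wide; open, the fingers measure 114 mm over their backs; the gripper's body (76 mm by 85 mm) begins 54 mm behind the grasp point. The pads swing forward as they close: fully open they stand 13 mm farther back than shut.
Start: joints at [1.556, 0.385, 0.008, 0, -1.194, -0.259], TCP at [168.963, 601.707, 231.312] pointing down, gripper open.
Joint ranges: [-3.14, 3.14], [-1.21, 2.06], [-1.07, 1.41], [-3.16, 2.05], [-2.99, -0.16], [-3.1, 3.1]. Speed limits (rad/s): [2.79, 2.79, 3.14, 3.14, 3.14, 3.14].

### API

Orientations are given as a unit quaternion [x, y, z, w].
In Python, from bench import monitor, get_image, camera_info, job_done gives the robot as it stands.
- The arm moves only by the tool send_rows, never from a script. Its argument "series" is a list of rows, each a list of 3 entries, a list of its own where there are three numbers: the shift along the tool's x, y, z in mm, then the turn, a rotation vector about the tool's x, y, z in rad, then the finger opening in mm, from 0 to 85.4. A call has 1 to 8 rows; each row shifts and turns the commanded pose from where the row before left it, along the tool's axes as they then stand; what a row does not reach is not made up. A row lasts 1/10 s, in which the tool goes at most 50 mm and 8.59 degrees, less where a joint would pass 70% of its speed; a pose out of reach is approached as far as the arm can. A call with a gripper value outside its range is refused whole. The fingers move at their own pace and stop on an object; the grip force is fixed at half the most. Time passes only in rows, so rows that do not move let the fingers close. It gives the time, the measured TCP pose, the force, the opening and the grip force at its end, in the units of the state.
- monitor.read_state(): the state, without advancing time (a new reading comes with each control period).
- get_image(name): name is "scene" or "top" or "wrist"; returns the picture (480x640x3 uint8, red, green, blue); there is no depth.
- camera_info(name): a dict with "intrinsics" (3x3 intrinsics, pixels), "R" (3x3) and "t" (3): a world point X has camera coordinates R X + t. Camera axes: x right, y down, z forward; pixel columns grow to the right and rows downward; lengths in mm; the calibration is good to about 2 mm. A picture is of the moment at which its call begins: read the wrist's pose just before it. camera_info takes no time and is no camera call; for the wrist camera it gives the pose at the moment of the call.
- job_done(): hands the job in; it is judged then, once.
The state is a dict: "clock": time; "joints": joint angles; "joint_vel": joint speeds; "joint_efforts": joint torques, N m; "position": TCP position; "ee_rot": TCP orientation; "contact_force": force on the tool from outside, world axes, zero at the start; "wrist_torque": the same for the moment, N m; "gripper_width": finger opening in mm; "grasp_force": force on a finger pad.
Only numpy, scipy, OpenCV 4.12 (cv2) and the standard library are available. Lean on these libraries where they do the work, as an engineer would, in place of code of your own. Each camera call takes 0.05 s, during which the arm holds its last target. There are 200 camera calls.

## Working session

There is one attempt and no reset: what is moved stays moved. The work goes in short steps, Python scripts to look and compute and a tool call to move; the robot and the scene stay as the last step left them, time stands still between calls to the robot, and variables do not carry over. Pictures are saved under pics/ and viewed, at most 14 in all, crops included, and the job is handed in when it is done.

Besides the shell and the picture viewer there is one more tool, called after "Request:" in YAML: its name, and indented under it one key for each argument. send_rows: Moves the arm, as the interface text tells. Its arguments: {"type":"object","properties":{"series":{"type":"array"}},"required":["series"]}

```bash
ls; mkdir -p pics
python3 - <<'E'
from bench import monitor,get_image,camera_info
import cv2,numpy as np
print(monitor.read_state())
for n in("scene","top"):
    c=camera_info(n);print(n,c)
    cv2.imwrite(f"pics/{n}0.png",get_image(n)[:,:,::-1])
E
```

```text
pics
{'clock': 0.0, 'joints': array([ 1.55559696e+00,  3.85578714e-01,  6.62426657e-03, -4.90981103e-04,
       -1.19399080e+00, -2.58606902e-01]), 'joint_vel': array([-0.0012415 ,  0.00038945, -0.00013445,  0.00077642, -0.00125574,
       -0.00129348]), 'joint_efforts': array([ 5.12920142e-04, -3.92282689e+01,  1.88399023e+01,  4.18625414e+00,
       -4.63713121e-03, -4.11778291e-07]), 'position': array([168.82054723, 601.16524145, 230.20878226]), 'ee_rot': array([ 9.90630431e-01, -1.36565527e-01, -9.60396360e-05,  1.09421569e-03]), 'contact_force': array([ 0.02464725,  1.51340674, -0.23513621]), 'wrist_torque': array([ 0.05208962, -0.01810165,  0.02767397]), 'grasp_force': 0.0, 'gripper_width': 85.56493132820148}
scene {'intrinsics': array([[537.96368537,   0.        , 323.10599937],
       [  0.        , 537.96368537, 244.8041372 ],
       [  0.        ,   0.        ,   1.        ]]), 'R': array([[ 3.95216994e-01,  9.18587781e-01, -1.26265590e-04],
       [ 6.05359915e-01, -2.60555926e-01, -7.52097057e-01],
       [-6.90900066e-01,  2.97165102e-01, -6.59052351e-01]]), 't': array([-268.44642416, -204.29090122, 1969.34627482])}
top {'intrinsics': array([[535.70847664,   0.        , 313.05372023],
       [  0.        , 535.70847664, 240.02013214],
       [  0.        ,   0.        ,   1.        ]]), 'R': array([[-0.02027703, -0.9997181 ,  0.01235189],
       [-0.98406846,  0.01777395, -0.17689928],
       [ 0.17662987, -0.0157421 , -0.98415145]]), 't': array([  55.85495377,  510.22732254, 1189.10870798])}
```

View pics/scene0.png

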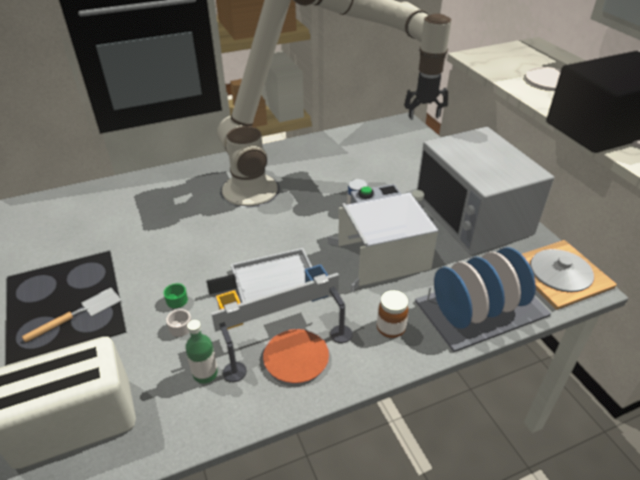

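View pics/top0.png

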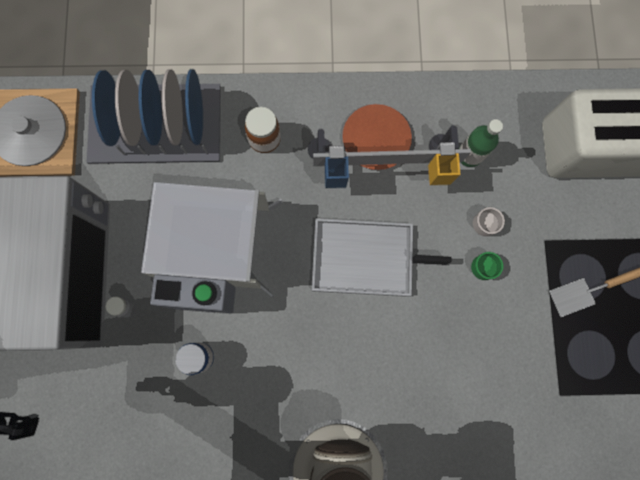

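The scene shows two pots hung on the rail: blue (337,170 in top) and yellow (444,165). There are two dishes, white (490,221) and green (487,265). The tray is at (362,257) with its handle to the right, the dryer is at (200,235), and the green button is at (205,292).

```bash
cat > h.py <<'E'
from bench import monitor,get_image,camera_info
import cv2,numpy as np
from scipy.spatial.transform import Rotation as Rt
def grab(n,save=None):
    c=camera_info(n);im=get_image(n)
    if save: cv2.imwrite(f"pics/{save}.png",im[:,:,::-1])
    return im,c
def ray(c,p):
    d=c['R'].T@np.linalg.solve(c['intrinsics'],[p[0],p[1],1.]);return -c['R'].T@c['t'],d/np.linalg.norm(d)
def onz(c,p,z):
    o,d=ray(c,p);return (o+d*(z-o[2])/d[2]).round(1)
def tri(c1,p1,c2,p2):
    o1,d1=ray(c1,p1);o2,d2=ray(c2,p2)
    s=np.linalg.lstsq(np.c_[d1,-d2],o2-o1,rcond=None)[0]
    a,b=o1+s[0]*d1,o2+s[1]*d2
    return ((a+b)/2).round(1),round(float(np.linalg.norm(a-b)),1)
def proj(c,X):
    v=c['intrinsics']@(c['R']@np.asarray(X,float)+c['t']);return (v[:2]/v[2]).round(1)
def mask(im,lo,hi):
    return cv2.inRange(cv2.cvtColor(im,cv2.COLOR_RGB2HSV),np.array(lo),np.array(hi))
COL=dict(blue=((100,120,40),(118,255,255)),yellow=((18,130,80),(32,255,255)),green=((50,120,50),(80,255,255)))
def blobs(m,amin=60):
    n,_,s,c=cv2.connectedComponentsWithStats(m)
    return [(s[i].tolist(),c[i].round(1).tolist()) for i in range(1,n) if s[i,4]>amin]
def st():
    s=monitor.read_state();return round(float(s['clock']),2),s['position'].round(1),Rt.from_quat(s['ee_rot']).as_matrix().round(3).tolist(),s['contact_force'].round(1),round(s['gripper_width'],1),round(s['grasp_force'],1)
E
python3 - <<'E'
from h import *
ims={}
for n in("top","scene"):
    im,c=ims[n]=grab(n)
    for k,v in COL.items(): print(n,k,blobs(mask(im,*v)))
T=ims['top'];c=T[1]
# tray rim contour
for k,p,z in [("trayTL",(315,220),22),("trayTR",(412,221),22),("trayBR",(411,295),22),("trayBL",(313,291),22),("hend",(462,261),56),
 ("dryTL",(154,183),156),("dryTR",(258,190),156),("dryBR",(252,281),156),("dryBL",(143,272),156),("btn",(205,292),160),
 ("railL",(315,154),160),("railR",(468,152),160),("green",(487,261),42),("white",(490,217),42),("blue top",(336,160),140),("can",(192,357),100),("jar",(261,120),110),("soap",(495,127),190)]:
    print(k,onz(c,p,z))
crop=T[0][130:330,270:520];cv2.imwrite("pics/topc.png",cv2.resize(crop,None,fx=3,fy=3,interpolation=cv2.INTER_CUBIC)[:,:,::-1])
E
```

```text
top blue []
top yellow [([428, 154, 32, 31, 765], [443.3, 169.3])]
top green [([472, 252, 31, 27, 634], [487.3, 265.6]), ([195, 285, 17, 16, 223], [202.9, 292.5])]
scene blue []
scene yellow [([216, 290, 24, 19, 248], [226.9, 298.0])]
scene green [([164, 284, 23, 23, 386], [175.4, 295.3])]
trayTL [563.3  40.1  22. ]
trayTR [ 556.9 -189.6   22. ]
trayBR [ 382.2 -178.    22. ]
trayBL [395.8  48.2  22. ]
hend [ 454.6 -291.7   56. ]
dryTL [620.6 383.5 156. ]
dryTR [601.5 162.7 156. ]
dryBR [407.7 175.5 156. ]
dryBL [430.6 400.  156. ]
btn [386.6 271.1 160. ]
railL [678.2  39.9 160. ]
railR [ 677.5 -290.3  160. ]
green [ 455.5 -353.6   42. ]
white [ 559.  -368.7   42. ]
blue top [670.8  -6.1 140. ]
can [255.1 307.6 100. ]
jar [778.4 159.6 110. ]
soap [ 721.5 -342.   190. ]
```

View pics/topc.png

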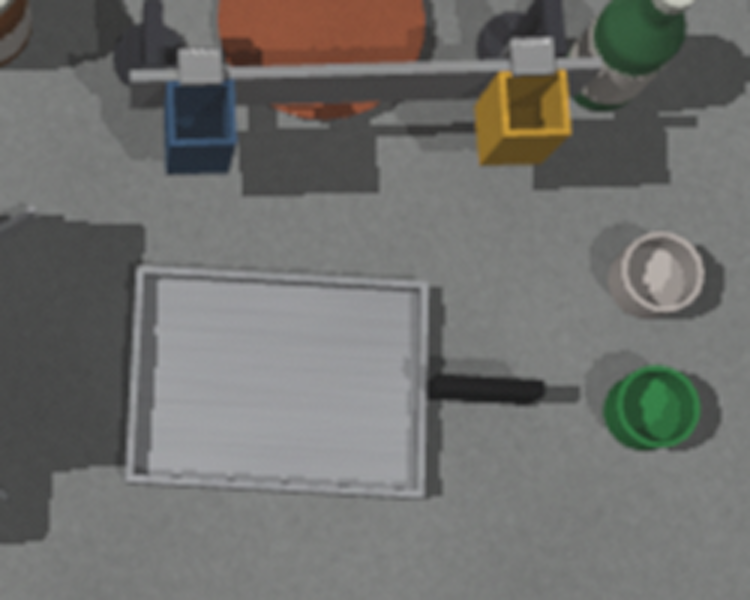

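Request:
send_rows:
  series:
    - [[0, 0, -40], [0, 0, -0.137], 85]
    - [[0, 0, -40], [0, 0, -0.137], 85]
    - [[26, 42, 0], [0, 0, 0], 85]
    - [[26, 42, 0], [0, 0, 0], 85]
    - [[26, 42, 0], [0, 0, 0], 85]
    - [[26, 42, 0], [0, 0, 0], 85]
    - [[26, 42, 0], [0, 0, 0], 85]
    - [[26, 42, 0], [0, 0, 0], 85]

```text
clock: 1.0
position: [325.5, 347.8, 311.4]
ee_rot: [1.0, 0.0, 0.0, -0.0]
contact_force: [1.0, 0.8, 0.4]
gripper_width: 84.8
grasp_force: 0.0
```

Run:
```python
from h import *
im,c=grab("wrist","w1"); print(st()); print((-c['R'].T@c['t']).round(1),c['R'].round(3))
```

```text
(1.05, array([327.3, 342.6, 311.8]), [[1.0, -0.004, -0.0], [-0.004, -1.0, -0.002], [-0.0, 0.002, -1.0]], array([ 0.5, -3.4,  0.3]), 85.1, 0.0)
[401.6 347.8 455.5] [[ 0.001 -1.     0.001]
 [-0.956 -0.001  0.294]
 [-0.294 -0.001 -0.956]]
```

View pics/w1.png

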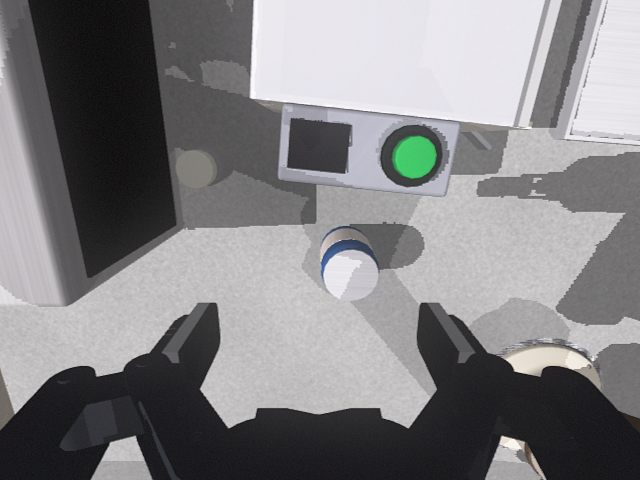

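The button is at (415,157), the roof's front edge runs down the right near (545,60), and the can is at (350,270). Next I move over the tray.

Request:
send_rows:
  series:
    - [[0, 48, -10], [0, 0, 0], 85]
    - [[0, 48, -10], [0, 0, 0], 85]
    - [[0, 48, -10], [0, 0, 0], 85]
    - [[0, 48, -10], [0, 0, 0], 85]
    - [[0, 48, 0], [0, 0, 0], 85]
    - [[0, 48, 0], [0, 0, 0], 85]
    - [[0, 48, 0], [0, 0, 0], 85]
    - [[0, 0, 0], [0, 0, 0], 85]

```text
clock: 1.85
position: [324.0, 9.2, 351.7]
ee_rot: [1.0, -0.005, 0.0, -0.0]
contact_force: [0.1, -0.9, 0.6]
gripper_width: 84.7
grasp_force: 0.0
```

Run:
```python
from h import *
im,c=grab("wrist","w2"); print(st()); print((-c['R'].T@c['t']).round(1));np.savez("w2.npz",**c)
```

```text
(1.9, array([324.6,  11.2, 351.5]), [[1.0, -0.007, 0.001], [-0.007, -1.0, 0.001], [0.001, -0.001, -1.0]], array([ 0.3, -0.3, -0.6]), 84.7, 0.0)
[400.    8.5 495.8]
```

View pics/w2.png

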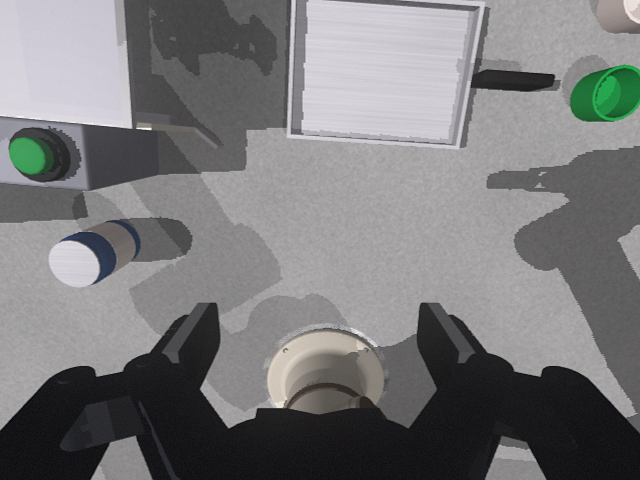

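Tray corners are at (289,136), (461,148) and (485,2), the handle end is at (555,79), and the green dish is at (610,95). Camera looks back towards the base, so I move further out.

Request:
send_rows:
  series:
    - [[30, 40, 0], [0, 0, 0], 85]
    - [[30, 40, 0], [0, 0, 0], 85]
    - [[30, 40, 0], [0, 0, 0], 85]
    - [[30, 40, 0], [0, 0, 0], 85]
    - [[30, 40, 0], [0, 0, 0], 85]
    - [[30, 40, 0], [0, 0, 0], 85]
    - [[0, 40, 0], [0, 0, 0], 85]
    - [[0, 0, 0], [0, 0, 0], 85]

```text
clock: 2.7
position: [506.7, -268.4, 348.6]
ee_rot: [1.0, -0.001, -0.002, -0.0]
contact_force: [0.3, 0.3, -0.6]
gripper_width: 85.0
grasp_force: 0.0
```

Run:
```python
from h import *
im,c=grab("wrist","w3"); print(st()); print((-c['R'].T@c['t']).round(1));np.savez("w3.npz",**c)
T,ct=grab("top","t3")
print("green w",blobs(mask(im,*COL['green'])))
print("green t",blobs(mask(T,*COL['green'])))
```

```text
(2.75, array([ 506.3, -266.7,  349.3]), [[1.0, -0.001, -0.003], [-0.001, -1.0, 0.001], [-0.003, -0.001, -1.0]], array([ 0.4,  0. , -0.2]), 85.1, 0.0)
[ 583.4 -268.6  492.5]
green w [([377, 0, 29, 9, 130], [392.2, 2.5]), ([360, 212, 48, 48, 1455], [384.1, 234.0])]
green t [([472, 252, 31, 27, 555], [488.1, 265.8]), ([195, 285, 17, 16, 213], [202.7, 292.4])]
```

View pics/w3.png

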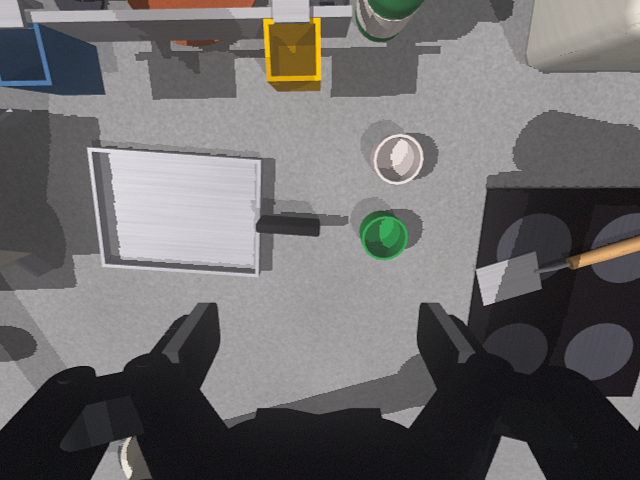

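Very useful view: tray corners at (89,148), (261,158), (259,276) and (103,266). Rims: green (384,235), white (398,158), yellow pot mouth (293,49).

Run:
```python
from h import *
c=dict(np.load("w3.npz"));ct=camera_info("top");cs=camera_info("scene");c2=dict(np.load("w2.npz"))
w=cv2.imread("pics/w3.png")
# refine rim ellipses : contour of dish
hsv=cv2.cvtColor(w,cv2.COLOR_BGR2HSV)
print("K",c['intrinsics'][0])
wt={k:onz(c,p,22) for k,p in dict(TL=(89,148),TR=(261,158),BR=(259,276),BL=(103,266)).items()}
print(wt); print("ctr",sum(wt.values())/4,"len",[np.linalg.norm(wt[a]-wt[b]).round(1) for a,b in("TL TR".split(),"TR BR".split(),"BR BL".split(),"BL TL".split())])
for k,p,q in [("TL",(89,148),(316.7,219)),("TR",(261,158),(412.7,225)),("BR",(259,276),(411.7,295.3)),("BL",(103,266),(312.7,290)),
 ("green",(384,235),(489.3,265)),("white",(398,158),(490.7,220.7)),("yel",(293,49),(270+531/3,130+104/3))]:
    print(k,tri(c,p,ct,q))
print("g/w on 42",onz(c,(384,235),42),onz(c,(398,158),42), "top:",onz(ct,(489.3,265),42),onz(ct,(490.7,220.7),42))
print("yel 160",onz(c,(293,49),160),onz(ct,(447,164.7),160))
print("rail top",onz(c,(28,14),160),onz(c,(350,10),160))
print("BL2,BR2",tri(c,(103,266),c2,(289,136)),tri(c,(259,276),c2,(461,148)))
```

```text
K [341.46052778   0.         318.06969395]
{'TL': array([568.5,  35.6,  22. ]), 'TR': array([ 555. , -192.2,   22. ]), 'BR': array([ 384.2, -180.4,   22. ]), 'BL': array([400.7,  48.9,  22. ])}
ctr [477.1   -72.025  22.   ] len [np.float64(228.2), np.float64(171.2), np.float64(229.9), np.float64(168.3)]
TL (array([567.3,  36.4,  19.9]), 2.4)
TR (array([ 552.1, -191.8,    9.2]), 5.5)
BR (array([ 382.1, -180. ,   17.9]), 1.0)
BL (array([399.1,  49.4,  20.2]), 2.1)
green (array([ 448.3, -362.8,   26.4]), 1.5)
white (array([ 554.4, -376.2,   22.3]), 1.0)
yel (array([ 656.5, -246.8,  145. ]), 3.8)
g/w on 42 [ 453.1 -359.    42. ] [ 555.9 -371.3   42. ] top: [ 446.1 -358.2   42. ] [ 550.1 -369.6   42. ]
yel 160 [ 655.2 -247.2  160. ] [ 649.7 -243.   160. ]
rail top [682.  -24.2 160. ] [ 684.3 -295.8  160. ]
BL2,BR2 (array([402.3,  46.3,  26. ]), 0.2) (array([ 385.4, -181.3,   25.8]), 0.8)
```

Request:
send_rows:
  series:
    - [[-14, 23, 40], [0, 0, 0], 85]
    - [[-14, 23, 40], [0, 0, 0], 85]
    - [[-14, 23, 40], [0, 0, 0], 85]
    - [[-12, 23, 40], [0, 0, 0], 85]
    - [[0, 0, 30], [0, 0, 0], 85]
    - [[0, 0, 0], [0, 0, 0], 85]

```text
clock: 3.4
position: [448.9, -355.5, 157.2]
ee_rot: [1.0, 0.0, -0.004, -0.002]
contact_force: [-0.3, 0.6, -0.1]
gripper_width: 84.9
grasp_force: 0.0
```

Run:
```python
from h import *
im,c=grab("wrist","w4"); print(st())
m=mask(im,*COL['green']);cn=max(cv2.findContours(m,cv2.RETR_EXTERNAL,cv2.CHAIN_APPROX_NONE)[0],key=cv2.contourArea)
e=cv2.fitEllipse(cn);print(e,blobs(m))
x,y,w,h=cv2.boundingRect(cn)
print("ext at z42",onz(c,(x,y+h/2),42),onz(c,(x+w,y+h/2),42),onz(c,(x+w/2,y),42),onz(c,(x+w/2,y+h),42),"ctr42",onz(c,e[0],42))
```

```text
(3.45, array([ 450.9, -356.5,  160.4]), [[1.0, 0.002, -0.003], [0.002, -1.0, 0.001], [-0.003, -0.001, -1.0]], array([ 0.2, -0.5,  0.4]), 84.7, 0.0)
((323.48486328125, 234.52085876464844), (77.23200988769531, 79.90532684326172), 134.6287384033203) [([284, 192, 81, 83, 4209], [326.0, 231.5])]
ext at z42 [ 451.5 -328.3   42. ] [ 451.6 -392.1   42. ] [ 484.3 -360.    42. ] [ 416.2 -360.4   42. ] ctr42 [ 450.7 -359.4   42. ]
```

View pics/w4.png

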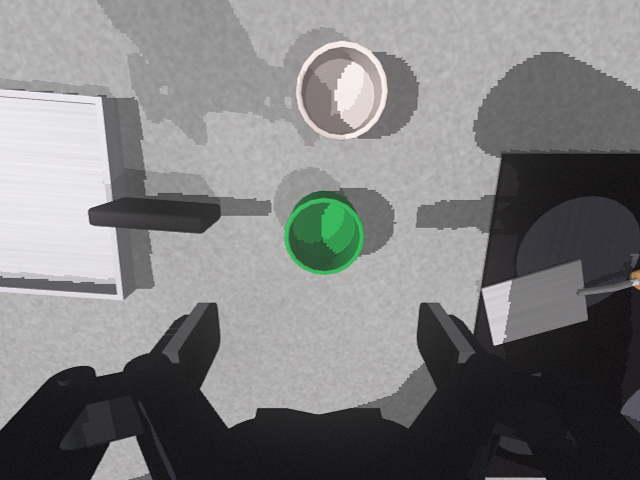

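Green rim centre is at pixel (324,235), giving (450,-360) with a 64 mm width, as specified. The handle is at (155,215) and the white rim at (342,90). Grasping green.

Request:
send_rows:
  series:
    - [[0, 3, 40], [0, 0, 0], 85]
    - [[0, 0, 40], [0, 0, 0], 85]
    - [[0, 0, 40], [0, 0, 0], 85]
    - [[0, 0, 29], [0, 0, 0], 85]
    - [[0, 0, 0], [0, 0, 0], 85]
    - [[0, 0, 0], [0, 0, 0], 50]
    - [[0, 0, 0], [0, 0, 0], 50]
    - [[0, 0, 0], [0, 0, 0], 50]

```text
clock: 4.25
position: [454.1, -361.9, 16.2]
ee_rot: [1.0, 0.001, 0.003, 0.002]
contact_force: [0.4, 2.5, 6.6]
gripper_width: 62.9
grasp_force: 65.7
```

Request:
send_rows:
  series:
    - [[0, 0, 0], [0, 0, 0], 50]
    - [[0, 0, 0], [0, 0, 0], 50]
    - [[0, 0, 0], [0, 0, 0], 50]

```text
clock: 4.55
position: [454.1, -361.9, 16.2]
ee_rot: [1.0, 0.001, 0.003, 0.002]
contact_force: [1.4, 3.2, 6.5]
gripper_width: 62.7
grasp_force: 65.7
```

Request:
send_rows:
  series:
    - [[0, 0, -30], [0, 0, 0], 50]
    - [[0, 0, -40], [0, 0, 0], 50]
    - [[0, 0, -30], [0, 0, 0], 50]
    - [[-1, -43, 0], [0, 0, 0], 50]
    - [[-2, -43, 0], [0, 0, 0], 50]
    - [[-1, -43, 0], [0, 0, 0], 50]
    - [[-2, -43, 0], [0, 0, 0], 50]
    - [[-1, -43, 0], [0, 0, 0], 50]

```text
clock: 5.35
position: [444.5, -144.7, 114.2]
ee_rot: [1.0, -0.0, 0.002, -0.0]
contact_force: [0.1, 0.4, -1.9]
gripper_width: 62.4
grasp_force: 66.5
```

Request:
send_rows:
  series:
    - [[-2, -43, 0], [0, 0, 0], 50]
    - [[-1, -43, 0], [0, 0, 0], 50]
    - [[-2, -40, 0], [0, 0, 0], 50]
    - [[0, 0, 0], [0, 0, 0], 50]
    - [[0, 0, 0], [0, 0, 0], 50]

```text
clock: 5.85
position: [439.7, -19.1, 113.8]
ee_rot: [1.0, 0.001, 0.002, -0.001]
contact_force: [-0.1, -0.5, -1.5]
gripper_width: 62.8
grasp_force: 66.6
```

Run:
```python
from h import *
im,c=grab("wrist","w5"); print(st()); np.savez("w5.npz",**c)
```

```text
(5.9, array([439.5, -19.9, 113.5]), [[1.0, 0.001, 0.002], [0.001, -1.0, 0.001], [0.002, -0.001, -1.0]], array([-0.4, -0.4, -0.8]), 62.6, 66.6)
```

View pics/w5.png

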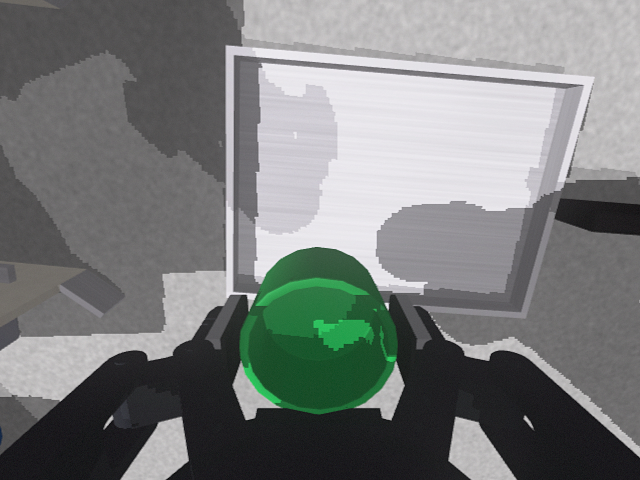

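Green is held upright. Tray corners are now at (226,47), (593,77) and (526,317).

Run:
```python
from h import *
c=dict(np.load("w5.npz"));c3=dict(np.load("w3.npz"))
P={k:onz(c,p,22) for k,p in dict(TL=(226,47),TR=(593,77),BR=(526,317)).items()};print(P)
print(np.linalg.norm(P['TL']-P['TR']),np.linalg.norm(P['BR']-P['TR']),"ctr",(P['TL']+P['BR'])/2)
for p,q in[((226,47),(89,148)),((593,77),(261,158)),((526,317),(259,276))]:print(tri(c,p,c3,q))
```

```text
{'TL': array([569.1,  37.9,  22. ]), 'TR': array([ 552.9, -192.1,   22. ]), 'BR': array([ 383.6, -180.4,   22. ])}
230.5698158909791 169.70380078242204 ctr [476.35 -71.25  22.  ]
(array([569. ,  38.2,  18.9]), 1.6)
(array([ 554. , -192.4,   21.3]), 2.0)
(array([ 383.9, -180.3,   22.1]), 0.5)
```

Request:
send_rows:
  series:
    - [[0, 0, 35], [0, 0, 0], 50]
    - [[0, 0, 35], [0, 0, 0], 50]
    - [[0, 0, 15], [0, 0, 0], 50]
    - [[0, 0, 8], [0, 0, 0], 50]
    - [[0, 0, 0], [0, 0, 0], 50]
    - [[0, 0, 0], [0, 0, 0], 50]

```text
clock: 6.5
position: [437.6, -21.9, 21.0]
ee_rot: [1.0, -0.001, -0.001, 0.001]
contact_force: [-6.8, 0.2, 14.9]
gripper_width: 62.7
grasp_force: 68.1
```

Request:
send_rows:
  series:
    - [[0, 0, -2], [0, 0, 0], 72]
    - [[0, 0, 0], [0, 0, 0], 74]
    - [[0, 0, 0], [0, 0, 0], 74]
    - [[0, 0, -30], [0, 0, 0], 74]
    - [[0, 0, -40], [0, 0, 0], 74]
    - [[0, 0, -40], [0, 0, 0], 74]
    - [[-2, 40, -10], [0, 0, 0], 85]
    - [[0, 0, 0], [0, 0, 0], 85]

```text
clock: 7.3
position: [438.1, -62.1, 143.6]
ee_rot: [1.0, -0.001, 0.003, -0.0]
contact_force: [-0.6, 0.7, -0.2]
gripper_width: 84.9
grasp_force: 0.0
```

Run:
```python
from h import *
im,c=grab("wrist","w6"); print(st())
m=mask(im,*COL['green']);cn=max(cv2.findContours(m,cv2.RETR_EXTERNAL,cv2.CHAIN_APPROX_NONE)[0],key=cv2.contourArea)
x,y,w,h=cv2.boundingRect(cn);print(x,y,w,h,onz(c,(x+w/2,y+h-w*.5),47),onz(c,(x,y+h/2),47),onz(c,(x+w,y+h/2),47))
T,ct=grab("top","t6")
# white dish in top view
hsv=cv2.cvtColor(T,cv2.COLOR_RGB2HSV)[195:245,465:515];print(hsv[::6,::4,2])
```

```text
(7.35, array([437.4, -61.4, 142.3]), [[1.0, -0.003, 0.003], [-0.003, -1.0, 0.001], [0.003, -0.001, -1.0]], array([ 0. ,  0.8, -0.1]), 84.9, 0.0)
222 207 85 85 [435.2 -22.4  47. ] [435.3   9.1  47. ] [435.2 -54.   47. ]
[[125 125 125 130 130 125 129 129 129 126 128 130 130]
 [125 125 129 127 130 128 126 126 128 127 129 127 130]
 [130 125 107 107 110 118 157 148 128 128 130 128 128]
 [127 108 108 109 128 107 158 119 120 158  93 130 127]
 [129 112 116 159 109 151 187 175 140 134  78  74 128]
 [130 128 123 127 119 115 186 157 148 145  74  76 127]
 [132 130 130 116 113 170 130 163 160  79  75  92 129]
 [127 130 126 130 128 128 127 126 125 128 128 128 124]
 [128 132 131 129 129 129 128 128 129 129 127 128 128]]
```

Request:
send_rows:
  series:
    - [[15, 39, 0], [0, 0, 0], 85]
    - [[15, 39, 0], [0, 0, 0], 85]
    - [[15, 39, 0], [0, 0, 0], 85]
    - [[15, 39, 0], [0, 0, 0], 85]
    - [[15, 39, 0], [0, 0, 0], 85]
    - [[15, 39, 0], [0, 0, 0], 85]
    - [[15, 38, 0], [0, 0, 0], 85]
    - [[12, 37, -15], [0, 0, 0], 85]

```text
clock: 8.2
position: [553.6, -369.3, 152.1]
ee_rot: [1.0, 0.0, -0.003, -0.002]
contact_force: [0.3, -0.0, 0.5]
gripper_width: 84.8
grasp_force: 0.0
```

Run:
```python
from h import *
im,c=grab("wrist","w7"); print(st())
hsv=cv2.cvtColor(im,cv2.COLOR_RGB2HSV)
g=cv2.GaussianBlur(cv2.cvtColor(im,cv2.COLOR_RGB2GRAY),(5,5),1)
print("hough",cv2.HoughCircles(g[150:330,220:420],cv2.HOUGH_GRADIENT,1,60,param1=120,param2=20,minRadius=30,maxRadius=50))
m=cv2.inRange(hsv,(0,12,90),(25,120,255));m[330:]=0;b=blobs(m,300);print(b)
for s,q in b:
    x,y,w,h,_=s;print(onz(c,(x+w/2,y+h/2),42),onz(c,(x,y+h/2),42),onz(c,(x+w,y+h/2),42),onz(c,(x+w/2,y+h),42))
cv2.imwrite("pics/w7c.png",im[130:330,200:440,::-1])
```

```text
(8.25, array([ 556.8, -375.7,  156.1]), [[1.0, -0.001, 0.001], [-0.001, -1.0, -0.004], [0.001, 0.004, -1.0]], array([ 5.7, -4.6,  3.8]), 85.1, 0.0)
hough [[[100.5  85.5  40.5]]]
[([237, 0, 92, 37, 2383], [284.0, 15.0]), ([532, 0, 108, 92, 9306], [588.6, 45.6]), ([280, 191, 83, 86, 4588], [320.7, 235.0])]
[ 702.2 -346.4   42. ] [ 702.2 -316.7   42. ] [ 702.2 -376.1   42. ] [ 691.6 -346.1   42. ]
[ 686.4 -545.4   42. ] [ 686.4 -509.9   42. ] [ 686.4 -580.8   42. ] [ 658.5 -552.    42. ]
[ 557.4 -371.8   42. ] [ 557.3 -339.7   42. ] [ 557.4 -403.8   42. ] [ 521.4 -371.9   42. ]
```

View pics/w7c.png

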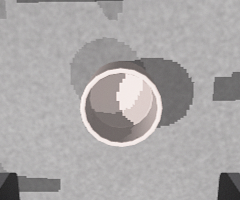

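White rim centre is at crop (121,107), about (556,-372); width 64 mm. Grasping it.

Request:
send_rows:
  series:
    - [[1, 1, 40], [0, 0, 0], 85]
    - [[0, 0, 40], [0, 0, 0], 85]
    - [[0, 0, 40], [0, 0, 0], 85]
    - [[0, 0, 20], [0, 0, 0], 85]
    - [[0, 0, 0], [0, 0, 0], 85]
    - [[0, 0, 0], [0, 0, 0], 50]
    - [[0, 0, 0], [0, 0, 0], 50]
    - [[0, 0, 0], [0, 0, 0], 50]

```text
clock: 9.05
position: [556.5, -370.4, 18.4]
ee_rot: [1.0, 0.0, 0.002, 0.001]
contact_force: [0.7, -0.3, -1.0]
gripper_width: 61.0
grasp_force: 64.9
```

Request:
send_rows:
  series:
    - [[0, 0, 0], [0, 0, 0], 50]
    - [[0, 0, 0], [0, 0, 0], 50]
    - [[0, 0, -30], [0, 0, 0], 50]
    - [[0, 0, -40], [0, 0, 0], 50]
    - [[0, 0, -30], [0, 0, 0], 50]
    - [[0, 0, 0], [0, 0, 0], 50]

```text
clock: 9.65
position: [557.7, -371.7, 122.0]
ee_rot: [1.0, 0.0, 0.005, 0.002]
contact_force: [1.0, -0.3, -1.8]
gripper_width: 60.9
grasp_force: 65.8
```

Request:
send_rows:
  series:
    - [[-21, -42, 0], [0, 0, 0], 50]
    - [[-21, -42, 0], [0, 0, 0], 50]
    - [[-21, -42, 0], [0, 0, 0], 50]
    - [[-21, -42, 0], [0, 0, 0], 50]
    - [[-21, -42, 0], [0, 0, 0], 50]
    - [[-21, -42, 0], [0, 0, 0], 50]
    - [[0, 0, 0], [0, 0, 0], 50]
    - [[0, 0, 0], [0, 0, 0], 50]

```text
clock: 10.45
position: [428.3, -117.4, 116.1]
ee_rot: [1.0, 0.001, -0.0, -0.0]
contact_force: [0.7, 0.8, -1.5]
gripper_width: 60.5
grasp_force: 65.9
```

Request:
send_rows:
  series:
    - [[0, 0, 35], [0, 0, 0], 50]
    - [[0, 0, 35], [0, 0, 0], 50]
    - [[0, 0, 15], [0, 0, 0], 50]
    - [[0, 0, 9], [0, 0, 0], 50]
    - [[0, 0, 0], [0, 0, 0], 50]
    - [[0, 0, 0], [0, 0, 0], 50]

```text
clock: 11.05
position: [427.8, -119.3, 23.1]
ee_rot: [1.0, -0.001, -0.002, 0.0]
contact_force: [-6.1, 1.5, 12.3]
gripper_width: 60.1
grasp_force: 67.5
```

Request:
send_rows:
  series:
    - [[0, 0, -4], [0, 0, 0], 50]
    - [[6, 0, 0], [0, 0, 0], 50]
    - [[0, 0, 4], [0, 0, 0], 50]
    - [[0, 0, -2], [0, 0, 0], 72]
    - [[0, 0, 0], [0, 0, 0], 74]
    - [[0, 0, 0], [0, 0, 0], 74]
    - [[0, 0, -30], [0, 0, 0], 74]
    - [[0, 0, -40], [0, 0, 0], 74]

```text
clock: 11.85
position: [433.3, -118.3, 93.3]
ee_rot: [1.0, -0.0, -0.003, 0.0]
contact_force: [1.3, 0.4, -0.6]
gripper_width: 74.0
grasp_force: 0.0
```

Request:
send_rows:
  series:
    - [[0, -20, -40], [0, 0, 0], 85]
    - [[10, -20, -40], [0, 0, 0], 85]
    - [[20, 0, -40], [0, 0, 0], 85]
    - [[20, 0, 0], [0, 0, 0], 85]
    - [[0, 0, 0], [0, 0, 0], 85]
    - [[0, 0, 0], [0, 0, 0], 85]

```text
clock: 12.45
position: [484.2, -78.2, 213.4]
ee_rot: [1.0, -0.0, -0.001, -0.0]
contact_force: [-0.1, 0.5, -0.1]
gripper_width: 85.1
grasp_force: 0.0
```

Run:
```python
from h import *
im,c=grab("wrist","w8"); print(st());np.savez("w8.npz",**c)
```

```text
(12.5, array([483.8, -78.3, 213.2]), [[1.0, -0.0, -0.003], [-0.0, -1.0, -0.0], [-0.003, 0.0, -1.0]], array([ 0.3, -0.3,  0.1]), 85.2, 0.0)
```

View pics/w8.png

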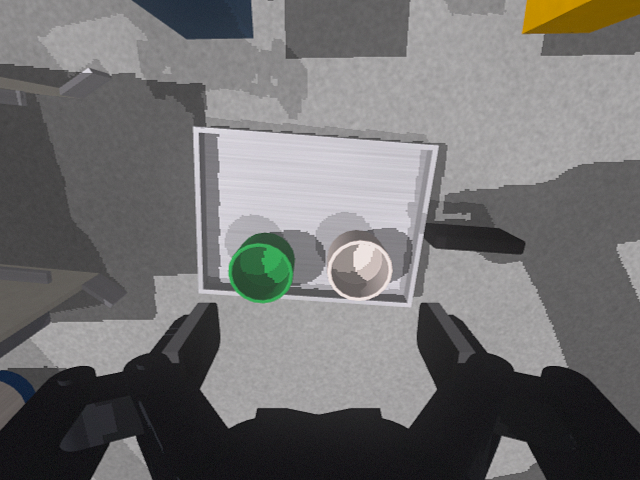

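Both dishes are upright in the tray: green (262,273), white (360,271). Tray corners (194,128), (438,146), (411,306), (199,294).

Run:
```python
from h import *
c=dict(np.load("w8.npz"))
P=np.array([onz(c,p,22) for p in((194,128),(438,146),(411,306),(199,294))]);print(P)
ctr=P.mean(0)[:2];d=(P[0]+P[3]-P[1]-P[2])[:2];a=np.arctan2(-d[0],d[1]);print(ctr,a,np.linalg.norm(d)/2)
R=np.array([[np.cos(a),np.sin(a)],[-np.sin(a),np.cos(a)]])
for n,p in(("g",(262,273)),("w",(360,271))):
    q=onz(c,p,47);print(n,q,R@(q[:2]-ctr))
for t in[(25,48),(25,-46)]:print(t,ctr+R.T@t)
```

```text
[[ 568.1   37.1   22. ]
 [ 552.  -191.8   22. ]
 [ 383.8 -179.9   22. ]
 [ 398.3   50.    22. ]]
[475.55 -71.15] -0.06659709644948428 229.90965616954844
g [433.  -23.5  47. ] [-45.626683    44.71275879]
w [ 435.1 -119.4   47. ] [-37.1493966  -50.83490269]
(25, 48) [503.68887902 -24.9201018 ]
(25, -46) [ 497.43337838 -118.71172569]
```

Request:
send_rows:
  series:
    - [[-25, -27, 30], [0, 0, 0], 80]
    - [[-25, -28, 33], [0, 0, 0], 80]
    - [[0, 0, 40], [0, 0, 0], 80]
    - [[0, 0, 40], [0, 0, 0], 80]
    - [[0, 0, 30], [0, 0, 0], 80]
    - [[0, 0, 18], [0, 0, 0], 80]
    - [[0, 0, 0], [0, 0, 0], 50]
    - [[0, 0, 0], [0, 0, 0], 50]

```text
clock: 13.3
position: [434.0, -23.6, 23.3]
ee_rot: [1.0, 0.0, -0.001, 0.0]
contact_force: [0.3, 0.7, 0.0]
gripper_width: 62.4
grasp_force: 65.5
```

Request:
send_rows:
  series:
    - [[0, 0, 0], [0, 0, 0], 50]
    - [[0, 0, 0], [0, 0, 0], 50]
    - [[0, 0, -5], [0, 0, 0], 50]
    - [[8, 0, 0], [0, 0, 0], 50]
    - [[0, 0, 5], [0, 0, 0], 50]
    - [[0, 0, 0], [0, 0, 0], 50]

```text
clock: 13.9
position: [443.0, -23.3, 22.8]
ee_rot: [1.0, -0.0, -0.0, 0.0]
contact_force: [-0.6, -0.6, -1.8]
gripper_width: 62.6
grasp_force: 65.7
```

Request:
send_rows:
  series:
    - [[0, 0, 0], [0, 0, 0], 72]
    - [[0, 0, 0], [0, 0, 0], 74]
    - [[0, 0, 0], [0, 0, 0], 74]
    - [[0, 0, -30], [0, 0, 0], 74]
    - [[0, 0, -40], [0, 0, 0], 74]
    - [[0, 0, -40], [0, 0, 0], 85]
    - [[20, 10, -40], [0, 0, 0], 85]
    - [[40, 15, -40], [0, 0, 0], 85]

```text
clock: 14.7
position: [496.6, -46.1, 210.6]
ee_rot: [1.0, 0.001, 0.001, -0.0]
contact_force: [1.3, 0.9, 0.6]
gripper_width: 85.3
grasp_force: 0.0
```

Request:
send_rows:
  series:
    - [[36, 18, -27], [0, 0, 0], 85]
    - [[36, 18, -27], [0, 0, 0], 85]
    - [[36, 18, -27], [0, 0, 0], 85]
    - [[36, 20, -27], [0, 0, 0], 85]
    - [[0, 0, 0], [0, 0, 0], 85]
    - [[0, 0, 0], [0, 0, 0], 85]

```text
clock: 15.3
position: [641.4, -120.2, 314.5]
ee_rot: [1.0, -0.0, -0.001, -0.0]
contact_force: [-0.4, 0.1, -0.8]
gripper_width: 85.0
grasp_force: 0.0
```

Run:
```python
from h import *
im,c=grab("wrist","w9"); print(st());np.savez("w9.npz",**c)
```

```text
(15.35, array([ 640.4, -119.8,  314.1]), [[1.0, -0.0, -0.003], [-0.0, -1.0, 0.001], [-0.003, -0.001, -1.0]], array([-0.7, -0.3, -0.4]), 85.1, 0.0)
```

View pics/w9.png

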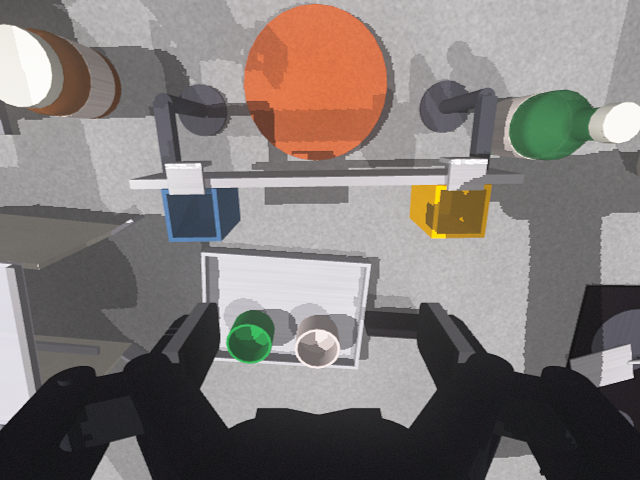

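Blue's near rim edge runs (169,241)–(217,241), and yellow's (434,238)–(486,237). The rail front runs (131,182) to (522,179), and the soap cap is at (612,122).

Run:
```python
from h import *
c=dict(np.load("w9.npz"));c3=dict(np.load("w3.npz"));ct=camera_info("top")
for n,p in dict(b1=(169,241),b2=(217,241),b3=(163,189),y1=(434,238),y2=(486,237),y3=(491,185),r1=(131,184),r2=(522,181)).items(): print(n,onz(c,p,160))
print("hook c",onz(c,(185,165),165),onz(c,(468,161),165))
print("soap",onz(c,(630,122),190),tri(c,(612,122),ct,(495,127)))
# heights: yellow near rim corners in w3 (268,82),(320,82)
print(tri(c,(434,238),c3,(267,80)),tri(c,(486,237),c3,(320,80)))
# blue near right corner w3 (50,83); top view (270+168/3,130+145/3)...
print(tri(c,(217,241),c3,(50,83)), tri(c,(217,241),ct,(270+235/3,130+143/3)))
```

```text
b1 [626.8  15.9 160. ]
b2 [626.7 -28.  160. ]
b3 [674.2  15.  160. ]
y1 [ 629.5 -226.   160. ]
y2 [ 630.4 -273.3  160. ]
y3 [ 677.5 -270.8  160. ]
r1 [678.6  42.2 160. ]
r2 [ 680.9 -297.2  160. ]
hook c [695.1  -8.5 165. ] [ 698.2 -246.1  165. ]
soap [ 728. -352.  190.] (array([ 727.6, -347.8,  177.3]), 2.5)
(array([ 630.4, -224.3,  164.2]), 0.8) (array([ 630.8, -271. ,  163.3]), 1.6)
(array([627.9, -29.2, 160.4]), 2.7) (array([625.6, -28.9, 158.7]), 3.1)
```

Request:
send_rows:
  series:
    - [[4, 43, 25], [0, 0, 0], 85]
    - [[4, 43, 25], [0, 0, 0], 85]
    - [[5, 43, 25], [0, 0, 0], 85]
    - [[0, 0, 0], [0, 0, 0], 85]
    - [[0, 0, 0], [0, 0, 0], 85]

```text
clock: 15.85
position: [652.6, -249.0, 238.7]
ee_rot: [1.0, -0.0, -0.002, -0.0]
contact_force: [-0.0, -0.1, 0.7]
gripper_width: 85.0
grasp_force: 0.0
```

Run:
```python
from h import *
im,c=grab("wrist","w10"); print(st());np.savez("w10.npz",**c)
m=mask(im,*COL['yellow']);b=blobs(m,200);print(b)
x,y,w,h,_=b[0][0];print(onz(c,(x,y+h),160),onz(c,(x+w,y+h),160))
print([np.where(m[r])[0][[0,-1]].tolist() for r in range(y+h-20,y+h,4)])
```

```text
(15.9, array([ 653.5, -248.3,  240.4]), [[1.0, 0.001, -0.001], [0.001, -1.0, 0.0], [-0.001, -0.0, -1.0]], array([ 0.7,  0.2, -0.1]), 85.1, 0.0)
[([278, 216, 73, 68, 4292], [314.3, 251.8])]
[ 628.9 -220.7  160. ] [ 628.8 -272.6  160. ]
[[281, 348], [281, 348], [281, 348], [281, 348], [281, 348]]
```

Request:
send_rows:
  series:
    - [[0, -2, 40], [0, 0, 0], 85]
    - [[0, 0, 40], [0, 0, 0], 85]
    - [[0, 0, 30], [0, 0, 0], 85]
    - [[0, 0, 10], [0, 0, 0], 85]
    - [[0, 0, 0], [0, 0, 0], 85]
    - [[0, 0, 0], [0, 0, 0], 35]
    - [[0, 0, 0], [0, 0, 0], 35]
    - [[0, 0, 0], [0, 0, 0], 35]

```text
clock: 16.7
position: [655.4, -247.1, 123.2]
ee_rot: [1.0, 0.0, 0.002, 0.001]
contact_force: [-0.5, -0.2, 0.5]
gripper_width: 47.4
grasp_force: 61.3
```

Request:
send_rows:
  series:
    - [[0, 0, 0], [0, 0, 0], 35]
    - [[0, 0, 0], [0, 0, 0], 35]
    - [[0, 0, -15], [0, 0, 0], 35]
    - [[0, 0, -20], [0, 0, 0], 35]
    - [[0, 0, -15], [0, 0, 0], 35]
    - [[0, 0, 0], [0, 0, 0], 35]

```text
clock: 17.3
position: [655.1, -247.5, 173.8]
ee_rot: [1.0, 0.0, 0.002, 0.001]
contact_force: [-0.1, 0.2, -1.5]
gripper_width: 47.5
grasp_force: 61.8
```

Request:
send_rows:
  series:
    - [[-40, 0, 0], [0, 0, 0], 35]
    - [[-40, 0, 0], [0, 0, 0], 35]
    - [[-18, -32, 0], [0, 0, 0], 35]
    - [[-18, -32, 0], [0, 0, 0], 35]
    - [[-18, -32, 0], [0, 0, 0], 35]
    - [[-18, -32, 0], [0, 0, 0], 35]
    - [[0, 0, 0], [0, 0, 0.067], 35]
    - [[0, 0, 0], [0, 0, 0], 35]

```text
clock: 18.1
position: [501.7, -118.3, 170.5]
ee_rot: [0.999, -0.033, 0.0, -0.0]
contact_force: [0.3, -0.1, -0.6]
gripper_width: 47.1
grasp_force: 62.2
```

Run:
```python
from h import *
im,c=grab("wrist","w11"); print(st());np.savez("w11.npz",**c)
```

```text
(18.15, array([ 502.1, -118.8,  170.4]), [[0.998, -0.065, 0.0], [-0.065, -0.998, 0.0], [0.0, -0.0, -1.0]], array([ 0.8,  0. , -1.6]), 47.5, 62.2)
```

View pics/w11.png

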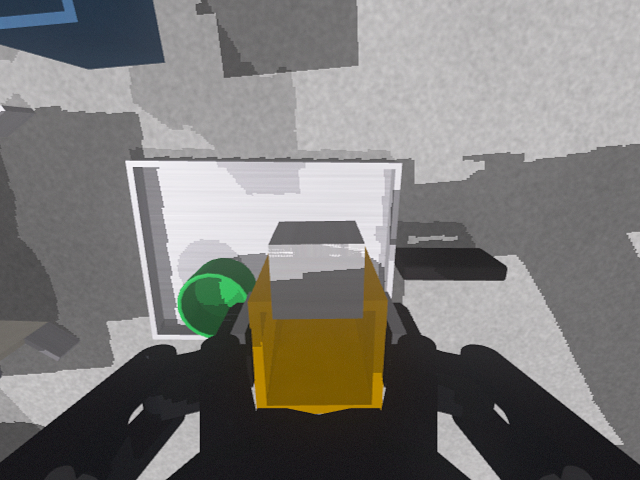

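Yellow is held upright and aligned with the tray, over the free half of it. Green sits at (212,305).

Request:
send_rows:
  series:
    - [[1, 0, 40], [0, 0, 0], 35]
    - [[0, 0, 40], [0, 0, 0], 35]
    - [[0, 0, 25], [0, 0, 0], 35]
    - [[0, 0, 10], [0, 0, 0], 35]
    - [[0, 0, 6], [0, 0, 0], 35]
    - [[0, 0, 0], [0, 0, 0], 35]

```text
clock: 18.75
position: [504.2, -119.5, 49.8]
ee_rot: [0.999, -0.033, 0.001, 0.0]
contact_force: [0.4, -0.2, -0.0]
gripper_width: 47.0
grasp_force: 62.0
```

Request:
send_rows:
  series:
    - [[0, 0, 2], [0, 0, 0], 35]
    - [[0, 0, 0], [0, 0, 0], 60]
    - [[0, 0, 0], [0, 0, 0], 62]
    - [[0, 0, 0], [0, 0, 0], 62]
    - [[0, 0, -25], [0, 0, 0], 62]
    - [[0, 0, -40], [0, 0, 0], 62]
    - [[0, 0, -40], [0, 0, 0], 62]
    - [[0, 0, -40], [0, 0, 0], 85]

```text
clock: 19.55
position: [503.0, -119.1, 194.4]
ee_rot: [0.999, -0.033, 0.0, -0.0]
contact_force: [1.8, -0.2, 0.6]
gripper_width: 74.4
grasp_force: 0.0
```

Request:
send_rows:
  series:
    - [[0, 0, -45], [0, 0, -0.067], 85]
    - [[37, -28, 0], [0, 0, 0], 85]
    - [[37, -28, 0], [0, 0, 0], 85]
    - [[37, -28, 0], [0, 0, 0], 85]
    - [[37, -28, 0], [0, 0, 0], 85]
    - [[0, 0, 0], [0, 0, 0], 85]
    - [[0, 0, 0], [0, 0, 0], 85]

```text
clock: 20.25
position: [651.3, -6.4, 236.5]
ee_rot: [1.0, 0.001, -0.001, 0.0]
contact_force: [-0.6, 0.5, 0.7]
gripper_width: 85.1
grasp_force: 0.0
```

Run:
```python
from h import *
im,c=grab("wrist","w12"); print(st());np.savez("w12.npz",**c)
hsv=cv2.cvtColor(im,cv2.COLOR_RGB2HSV)
m=mask(im,(95,90,60),(120,255,255));m[330:]=0
b=blobs(m,200);print(b)
for s,_ in b:
    x,y,w,h,_=s;print(onz(c,(x,y+h),160),onz(c,(x+w,y+h),160));print([np.where(m[r])[0][[0,-1]].tolist() for r in range(y+h-20,y+h,4)])
m=mask(im,*COL['yellow']);print(blobs(m,200))
cv2.imwrite("pics/w12c.png",im[150:360,180:460,::-1])
```

```text
(20.3, array([650.8,  -7.1, 237.1]), [[1.0, 0.001, -0.001], [0.001, -1.0, -0.0], [-0.001, 0.0, -1.0]], array([-0.2,  0.3,  1. ]), 85.2, 0.0)
[([284, 220, 72, 68, 1395], [323.6, 257.2])]
[625.7  17.4 160. ] [625.8 -33.3 160. ]
[[285, 354], [286, 354], [286, 354], [286, 354], [287, 354]]
[([388, 308, 49, 80, 2228], [407.6, 349.4])]
```

View pics/w12c.png

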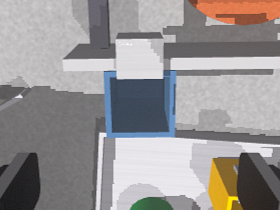

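Blue pot mouth is at crop (140,103), centred between the fingers, at about (650,-8).

Request:
send_rows:
  series:
    - [[0, 1, 40], [0, 0, 0], 85]
    - [[0, 0, 40], [0, 0, 0], 85]
    - [[0, 0, 30], [0, 0, 0], 85]
    - [[0, 0, 7], [0, 0, 0], 85]
    - [[0, 0, 0], [0, 0, 0], 85]
    - [[0, 0, 0], [0, 0, 0], 35]
    - [[0, 0, 0], [0, 0, 0], 35]
    - [[0, 0, 0], [0, 0, 0], 35]

```text
clock: 21.1
position: [652.2, -8.0, 122.9]
ee_rot: [1.0, 0.0, 0.002, -0.0]
contact_force: [-0.2, -0.6, 2.0]
gripper_width: 47.3
grasp_force: 61.3
```

Request:
send_rows:
  series:
    - [[0, 0, 0], [0, 0, 0], 35]
    - [[0, 0, 0], [0, 0, 0], 35]
    - [[0, 0, -15], [0, 0, 0], 35]
    - [[0, 0, -20], [0, 0, 0], 35]
    - [[0, 0, -15], [0, 0, 0], 35]
    - [[0, 0, 0], [0, 0, 0], 35]

```text
clock: 21.7
position: [651.9, -8.0, 172.7]
ee_rot: [1.0, 0.0, 0.002, -0.0]
contact_force: [-0.2, 0.7, -1.5]
gripper_width: 47.5
grasp_force: 62.0
```

Request:
send_rows:
  series:
    - [[-36, 0, 0], [0, 0, 0], 35]
    - [[-36, 5, 0], [0, 0, 0], 35]
    - [[-36, 6, 0], [0, 0, 0], 35]
    - [[-34, 6, 0], [0, 0, 0.067], 35]
    - [[0, 0, 0], [0, 0, 0], 35]
    - [[0, 0, 40], [0, 0, 0], 35]
    - [[0, 0, 40], [0, 0, 0], 35]
    - [[0, 0, 0], [0, 0, 0], 35]

```text
clock: 22.5
position: [505.2, -25.8, 85.4]
ee_rot: [0.999, -0.034, -0.006, 0.001]
contact_force: [-0.5, 0.3, -2.3]
gripper_width: 47.3
grasp_force: 62.0
```

Request:
send_rows:
  series:
    - [[0, 0, 25], [0, 0, 0], 35]
    - [[0, 0, 10], [0, 0, 0], 35]
    - [[0, 0, 5], [0, 0, 0], 35]
    - [[0, 0, 0], [0, 0, 0], 35]

```text
clock: 22.9
position: [509.7, -25.1, 50.8]
ee_rot: [0.999, -0.033, 0.0, 0.0]
contact_force: [0.5, -0.0, -1.2]
gripper_width: 47.8
grasp_force: 62.1
```

Request:
send_rows:
  series:
    - [[0, 0, 3], [0, 0, 0], 35]
    - [[0, 0, 0], [0, 0, 0], 60]
    - [[0, 0, 0], [0, 0, 0], 62]
    - [[0, 0, 0], [0, 0, 0], 62]
    - [[0, 0, -25], [0, 0, 0], 62]
    - [[0, 0, -40], [0, 0, 0], 62]
    - [[0, 0, -40], [0, 0, 0], 62]
    - [[0, 0, -40], [0, 0, 0], 85]

```text
clock: 23.7
position: [509.0, -25.2, 194.4]
ee_rot: [0.999, -0.033, 0.0, 0.0]
contact_force: [0.8, 0.3, 0.3]
gripper_width: 74.8
grasp_force: 0.0
```

Request:
send_rows:
  series:
    - [[0, 20, -40], [0, 0, 0], 85]
    - [[0, 20, -40], [0, 0, -0.067], 85]
    - [[0, 20, -30], [0, 0, 0], 85]
    - [[0, 0, 0], [0, 0, 0], 85]
    - [[0, 0, 0], [0, 0, 0], 85]

```text
clock: 24.2
position: [506.4, -85.2, 303.0]
ee_rot: [1.0, -0.0, 0.001, -0.0]
contact_force: [-0.3, -0.6, -0.9]
gripper_width: 84.9
grasp_force: 0.0
```

Run:
```python
from h import *
im,c=grab("wrist","w13"); print(st());np.savez("w13.npz",**c)
```

```text
(24.25, array([505.9, -84.9, 301.8]), [[1.0, -0.0, -0.001], [-0.0, -1.0, 0.001], [-0.001, -0.001, -1.0]], array([ 0.3,  0.7, -0.9]), 85.2, 0.0)
```

View pics/w13.png

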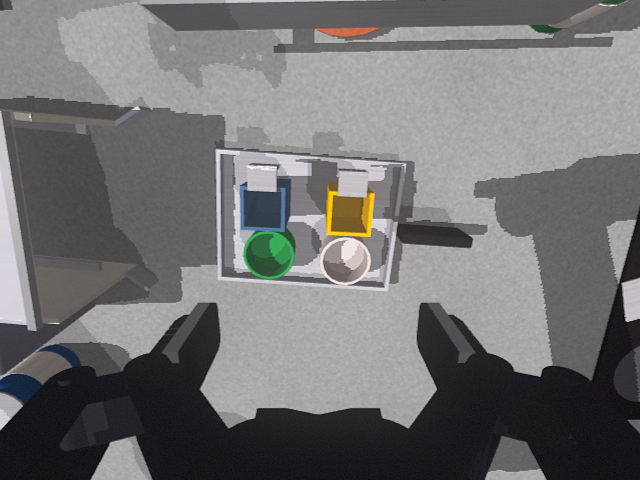

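All four stand upright in the tray: blue (265,205), yellow (350,210), green (269,254), white (346,260). Flare tips are near (140,110) and (153,290). Now I measure the dryer accurately.

Request:
send_rows:
  series:
    - [[-3, -39, -12], [0, 0, 0], 85]
    - [[-3, -39, -12], [0, 0, 0], 85]
    - [[-3, -39, -12], [0, 0, 0], 85]
    - [[-3, -39, -12], [0, 0, 0], 85]
    - [[-3, -39, -12], [0, 0, 0], 85]
    - [[-3, -39, -12], [0, 0, 0], 85]
    - [[-3, -39, -12], [0, 0, 0], 85]
    - [[0, 0, 0], [0, 0, 0], 85]

```text
clock: 25.05
position: [485.1, 192.3, 385.7]
ee_rot: [1.0, 0.003, -0.0, 0.0]
contact_force: [-0.5, -0.9, -0.2]
gripper_width: 84.9
grasp_force: 0.0
```

Run:
```python
from h import *
im,c=grab("wrist","w14"); print(st());np.savez("w14.npz",**c)
b=blobs(mask(im,*COL['green']),150);print("green",b)
hsv=cv2.cvtColor(im,cv2.COLOR_RGB2HSV)
m=cv2.inRange(hsv,(0,0,185),(180,60,255));m[300:]=0
m=cv2.morphologyEx(m,cv2.MORPH_OPEN,np.ones((5,5)))
for s,q in blobs(m,2000):
    lab=np.zeros_like(m);n,l,ss,_=cv2.connectedComponentsWithStats(m)
    i=[k for k in range(n) if ss[k].tolist()==s][0];cn=max(cv2.findContours((l==i).astype(np.uint8),cv2.RETR_EXTERNAL,cv2.CHAIN_APPROX_NONE)[0],key=cv2.contourArea)
    ap=cv2.approxPolyDP(cn,6,True)[:,0];print(s,q)
    for p in ap: print("  ",p,onz(c,p,156))
ct=camera_info("top");T=cv2.cvtColor(cv2.imread("pics/t3.png"),cv2.COLOR_BGR2HSV)
m=cv2.inRange(T,(0,0,150),(180,60,255))
m[:,:120]=0;m[:,270:]=0;m=cv2.morphologyEx(m,cv2.MORPH_OPEN,np.ones((3,3)))
cn=max(cv2.findContours(m,cv2.RETR_EXTERNAL,cv2.CHAIN_APPROX_NONE)[0],key=cv2.contourArea)
for p in cv2.approxPolyDP(cn,4,True)[:,0]:print("top",p,onz(ct,p,156))
```

```text
(25.1, array([484.9, 190.4, 385. ]), [[1.0, 0.005, -0.002], [0.005, -1.0, -0.001], [-0.002, 0.001, -1.0]], array([-0.5,  0.2, -0.2]), 85.0, 0.0)
green [([437, 198, 52, 46, 1647], [462.8, 219.0]), ([234, 284, 29, 27, 607], [247.6, 297.2])]
[125, 69, 218, 203, 36794] [230.8, 169.0]
   [125  69] [624.5 383.9 156. ]
   [136 252] [433.1 401.9 156. ]
   [322 271] [410.8 186.8 156. ]
   [342  94] [603.  168.5 156. ]
top [154 183] [620.6 383.5 156. ]
top [142 271] [432.7 402.2 156. ]
top [244 279] [412.2 192.  156. ]
top [253 191] [599.5 173.3 156. ]
```

Request:
send_rows:
  series:
    - [[-3, 49, 16], [0, 0, 0], 85]
    - [[-3, 49, 16], [0, 0, 0], 85]
    - [[-3, 49, 16], [0, 0, 0], 85]
    - [[-3, 49, 16], [0, 0, 0], 85]
    - [[-3, 49, 16], [0, 0, 0], 85]
    - [[-3, 49, 16], [0, 0, 0], 85]
    - [[-3, 49, 16], [0, 0, 0], 85]
    - [[0, 49, 16], [0, 0, 0], 85]

```text
clock: 25.9
position: [463.2, -193.9, 260.8]
ee_rot: [1.0, -0.0, -0.001, -0.0]
contact_force: [1.7, 0.2, 0.5]
gripper_width: 85.4
grasp_force: 0.0
```

Request:
send_rows:
  series:
    - [[0, 35, 0], [0, 0, 0.14], 85]
    - [[0, 0, 0], [0, 0, 0.14], 85]
    - [[0, 0, 0], [0, 0, 0.14], 85]
    - [[0, 0, 0], [0, 0, 0.14], 85]
    - [[0, 0, 0], [0, 0, 0.14], 85]
    - [[0, 0, 0], [0, 0, 0.14], 85]
    - [[0, 0, 0], [0, 0, 0.14], 85]
    - [[0, 0, 0], [0, 0, 0.14], 85]

```text
clock: 26.7
position: [463.8, -227.0, 261.0]
ee_rot: [0.846, -0.534, -0.002, 0.001]
contact_force: [-0.1, -0.6, -0.2]
gripper_width: 85.0
grasp_force: 0.0
```

Request:
send_rows:
  series:
    - [[0, 0, 0], [0, 0, 0.14], 85]
    - [[0, 0, 0], [0, 0, 0.14], 85]
    - [[0, 0, 0], [0, 0, 0.14], 85]
    - [[0, 0, 0], [0, 0, 0.098], 85]
    - [[0, 0, 0], [0, 0, 0], 85]
    - [[0, 0, 0], [0, 0, 0], 85]

```text
clock: 27.3
position: [464.4, -226.9, 261.6]
ee_rot: [-0.684, 0.73, 0.001, -0.001]
contact_force: [0.1, 1.2, -0.5]
gripper_width: 85.0
grasp_force: 0.0
```

Run:
```python
from h import *
im,c=grab("wrist","w15"); print(st(),monitor.read_state()['joints'].round(2));np.savez("w15.npz",**c)
P=[(464.4,-235.8,56),(462.5,-270.8,56),(468,-186,56)]
print([proj(c,p) for p in P])
g=cv2.cvtColor(im,cv2.COLOR_RGB2GRAY);q=proj(c,P[0]).astype(int)
m=(g<60).astype(np.uint8)*255;m[:max(q[1]-80,0)]=0;m[q[1]+80:]=0;m[:,:max(q[0]-60,0)]=0;m[:,q[0]+60:]=0
for s,ce in blobs(m,200):
    x,y,w,h,_=s;print(s,ce,onz(c,(x+w/2,y),56),onz(c,(x+w/2,y+h),56),onz(c,ce,56))
for r in range(q[1]-60,q[1]+61,15):
    if 0<=r<480: print(r,g[r,q[0]-30:q[0]+31:3].tolist())
```

```text
(27.35, array([ 464.6, -226.9,  261.8]), [[-0.066, -0.998, -0.002], [-0.998, 0.066, 0.0], [-0.0, 0.002, -1.0]], array([-0.7, -0.1, -0.3]), 85.0, 0.0) [-0.14  0.18 -0.2  -0.   -1.19  0.07]
[array([318.2, 204.2]), array([317.8, 169.7]), array([317.9, 249.9])]
[312, 167, 13, 83, 1021] [317.8, 207.7] [ 461.6 -273.4   56. ] [ 467.3 -185.8   56. ] [ 465.  -232.1   56. ]
144 [159, 161, 159, 162, 162, 161, 167, 99, 99, 103, 100, 136, 158, 158, 161, 157, 156, 155, 158, 158, 163]
159 [164, 161, 159, 162, 163, 155, 164, 99, 101, 101, 106, 95, 159, 156, 156, 157, 165, 153, 156, 155, 153]
174 [158, 161, 154, 150, 159, 161, 132, 80, 47, 53, 51, 56, 44, 153, 152, 156, 155, 167, 158, 156, 155]
189 [160, 156, 134, 142, 139, 135, 133, 72, 50, 54, 53, 54, 40, 162, 155, 155, 156, 158, 161, 157, 161]
204 [166, 156, 130, 131, 130, 134, 134, 74, 48, 51, 54, 51, 50, 149, 152, 159, 151, 160, 152, 158, 159]
219 [92, 88, 69, 72, 73, 73, 104, 134, 44, 52, 50, 53, 64, 155, 154, 146, 152, 157, 153, 162, 155]
234 [94, 95, 74, 76, 75, 71, 72, 78, 41, 51, 52, 55, 61, 96, 93, 96, 96, 97, 94, 96, 95]
249 [111, 114, 119, 87, 93, 86, 92, 162, 109, 48, 50, 56, 98, 118, 116, 116, 116, 118, 119, 117, 119]
264 [109, 115, 115, 113, 116, 116, 114, 111, 207, 203, 203, 114, 117, 116, 116, 117, 117, 118, 113, 102, 108]
```

Request:
send_rows:
  series:
    - [[9, 0, 40], [0, 0, 0], 85]
    - [[0, 0, 40], [0, 0, 0], 85]
    - [[0, 0, 40], [0, 0, 0], 85]
    - [[0, 0, 40], [0, 0, 0], 85]
    - [[0, 0, 40], [0, 0, 0], 85]
    - [[0, 0, 38], [0, 0, 0], 85]
    - [[0, 0, 0], [0, 0, 0], 5]
    - [[0, 0, 0], [0, 0, 0], 5]

```text
clock: 28.15
position: [464.8, -235.9, 24.7]
ee_rot: [-0.684, 0.73, 0.0, -0.001]
contact_force: [-0.0, 0.6, -0.4]
gripper_width: 58.6
grasp_force: 0.0
```

Request:
send_rows:
  series:
    - [[0, 0, 0], [0, 0, 0], 5]
    - [[0, 0, 0], [0, 0, 0], 5]
    - [[0, 0, 0], [0, 0, 0], 5]
    - [[0, 0, 0], [0, 0, 0], 5]
    - [[0, 0, 0], [0, 0, 0], 5]

```text
clock: 28.65
position: [465.3, -235.9, 26.4]
ee_rot: [-0.683, 0.73, -0.001, 0.001]
contact_force: [-1.1, 1.1, 6.9]
gripper_width: 13.1
grasp_force: 61.0
```

Request:
send_rows:
  series:
    - [[-2, 0, 0], [0, 0, 0.01], 5]
    - [[-4, -1, 0], [0, 0, 0.01], 5]
    - [[-6, 0, 0], [0, 0, 0.011], 5]
    - [[-10, 0, 0], [0, 0, 0], 5]
    - [[-10, 0, 0], [0, 0, 0], 5]
    - [[-8, 0, 0], [0, 0, 0], 5]
    - [[-5, 0, 0], [0, 0, 0], 5]
    - [[0, 0, 0], [0, 0, 0], 5]

```text
clock: 29.45
position: [471.1, -191.4, 26.4]
ee_rot: [-0.672, 0.74, -0.002, 0.001]
contact_force: [-0.3, -1.6, 6.3]
gripper_width: 12.8
grasp_force: 60.8
```

Run:
```python
from h import *
print(st())
T,ct=grab("top","t16");S,_=grab("scene","s16")
for k in COL:print(k,blobs(mask(T,*COL[k]),40))
# tray: bright region
h=cv2.cvtColor(T,cv2.COLOR_RGB2HSV);m=cv2.inRange(h,(0,0,140),(180,45,255));m[:, :268]=0;m[:,430:]=0;m[:195]=0;m[310:]=0
m=cv2.morphologyEx(m,cv2.MORPH_CLOSE,np.ones((9,9)));cn=max(cv2.findContours(m,cv2.RETR_EXTERNAL,cv2.CHAIN_APPROX_NONE)[0],key=cv2.contourArea)
r=cv2.minAreaRect(cn);P=np.array([onz(ct,p,22) for p in cv2.boxPoints(r)]);print(r,P,P.mean(0))
```

```text
(29.45, array([ 471.1, -191.4,   26.4]), [[-0.097, -0.995, 0.003], [-0.995, 0.097, -0.001], [0.001, -0.003, -1.0]], array([-0.3, -1.6,  6.3]), 12.8, 60.8)
blue []
yellow []
green [([311, 252, 26, 27, 545], [323.6, 264.9]), ([195, 285, 16, 16, 216], [202.6, 292.4])]
((411.8597717285156, 231.08453369140625), (35.87205123901367, 35.05471420288086), 2.6025619506835938) [[ 493.5 -141.8   22. ]
 [ 577.6 -149.6   22. ]
 [ 572.1 -234.6   22. ]
 [ 488.1 -225.9   22. ]] [ 532.825 -187.975   22.   ]
```

Request:
send_rows:
  series:
    - [[-5, 0, 0], [0, 0, 0], 5]
    - [[-10, 0, 0], [0, 0, 0], 5]
    - [[-15, 0, 0], [0, 0, 0], 5]
    - [[-15, 0, 0], [0, 0, 0], 5]
    - [[-15, 0, 0], [0, 0, 0], 5]
    - [[-15, 0, 0], [0, 0, 0], 5]
    - [[-10, 0, 0], [0, 0, 0], 5]
    - [[-5, 0, 0], [0, 0, 0], 5]

```text
clock: 30.35
position: [479.5, -102.0, 26.4]
ee_rot: [-0.672, 0.74, -0.001, 0.0]
contact_force: [0.0, -9.2, 6.1]
gripper_width: 13.1
grasp_force: 61.0
```

```bash
cat >> h.py <<'E'
O=np.array([516.5,272.3]);YA=-0.0985
def dry(p):
    d=np.asarray(p[:2])-O;return np.array([d[0]*np.cos(YA)+d[1]*np.sin(YA),-d[0]*np.sin(YA)+d[1]*np.cos(YA)]).round(1)
E
python3 - <<'E'
from h import *
s=st();print(s,dry(s[1]))
im,c=grab("wrist","w17");np.savez("w17.npz",**c)
# rim side edges not needed; report pots/dish colours in scene
S,cs=grab("scene","s17")
for k in COL:print(k,blobs(mask(S,*COL[k]),30))
E
```

```text
(30.35, array([ 479.5, -102. ,   26.4]), [[-0.096, -0.995, 0.002], [-0.995, 0.096, -0.002], [0.001, -0.002, -1.0]], array([ 0. , -9.2,  6.1]), 13.1, 61.0) [  -0.  -376.1]
blue []
yellow [([296, 253, 20, 30, 301], [303.7, 266.3])]
green [([361, 187, 11, 6, 48], [366.1, 190.0]), ([319, 244, 17, 20, 134], [324.5, 251.6])]
```

Request:
send_rows:
  series:
    - [[-5, 0, 0], [0, 0, 0], 5]
    - [[-10, 0, 0], [0, 0, 0], 5]
    - [[-12, 0, 0], [0, 0, 0], 5]
    - [[-15, 0, 0], [0, 0, 0], 5]
    - [[-15, 0, 0], [0, 0, 0], 5]
    - [[-13, 0, 0], [0, 0, 0], 5]
    - [[-10, 0, 0], [0, 0, 0], 5]
    - [[-5, 0, 0], [0, 0, 0], 5]

```text
clock: 31.25
position: [487.3, -17.8, 26.4]
ee_rot: [-0.672, 0.741, -0.001, -0.0]
contact_force: [-0.4, -11.1, 9.0]
gripper_width: 13.3
grasp_force: 61.3
```

Request:
send_rows:
  series:
    - [[-5, 0, 0], [0, 0, 0], 5]
    - [[-10, 0, 0], [0, 0, 0], 5]
    - [[-12, 0, 0], [0, 0, 0], 5]
    - [[-13, 0, 0], [0, 0, 0], 5]
    - [[-13, 0, 0], [0, 0, 0], 5]
    - [[-12, 0, 0], [0, 0, 0], 5]
    - [[-10, 0, 0], [0, 0, 0], 5]
    - [[-5, 0, 0], [0, 0, 0], 5]

```text
clock: 32.05
position: [494.5, 61.4, 26.4]
ee_rot: [-0.672, 0.741, -0.001, -0.001]
contact_force: [-0.2, -12.0, 10.2]
gripper_width: 13.0
grasp_force: 61.5
```

Run:
```python
from h import *
s=st();print(s,dry(s[1]))
```

```text
(32.05, array([494.5,  61.4,  26.4]), [[-0.097, -0.995, -0.001], [-0.995, 0.097, -0.002], [0.002, 0.0, -1.0]], array([ -0.2, -12. ,  10.2]), 13.0, 61.5) [  -1.2 -212. ]
```

Request:
send_rows:
  series:
    - [[-5, 0, 0], [0, 0, 0], 5]
    - [[-8, 0, 0], [0, 0, 0], 5]
    - [[-8, 0, 0], [0, 0, 0], 5]
    - [[-7, 0, 0], [0, 0, 0], 5]
    - [[-5, 0, 0], [0, 0, 0], 5]
    - [[-3, 0, 0], [0, 0, 0], 5]
    - [[-2, 0, 0], [0, 0, 0], 5]

```text
clock: 32.75
position: [497.9, 98.3, 26.4]
ee_rot: [-0.672, 0.741, -0.001, -0.001]
contact_force: [-1.7, -12.8, 10.4]
gripper_width: 12.7
grasp_force: 61.6
```

Request:
send_rows:
  series:
    - [[-2, 0, 0], [0, 0, 0], 5]
    - [[-2, 0, 0], [0, 0, 0], 5]
    - [[-2, 0, 0], [0, 0, 0], 5]

```text
clock: 33.05
position: [498.4, 104.0, 26.4]
ee_rot: [-0.671, 0.741, -0.001, -0.002]
contact_force: [-1.7, -12.8, 11.1]
gripper_width: 13.2
grasp_force: 61.6
```

Request:
send_rows:
  series:
    - [[-1, 0, 0], [0, 0, 0], 5]
    - [[-1, 0, 0], [0, 0, 0], 5]
    - [[0, 0, 0], [0, 0, 0], 5]

```text
clock: 33.35
position: [498.7, 106.1, 26.4]
ee_rot: [-0.672, 0.741, -0.001, -0.001]
contact_force: [-2.1, -10.9, 11.3]
gripper_width: 12.9
grasp_force: 61.6
```

Request:
send_rows:
  series:
    - [[-1, 0, 0], [0, 0, 0], 5]
    - [[-1, 0, 0], [0, 0, 0], 5]
    - [[0, 0, 0], [0, 0, 0], 5]

```text
clock: 33.65
position: [498.8, 108.0, 26.4]
ee_rot: [-0.671, 0.741, -0.001, -0.002]
contact_force: [-0.7, -11.0, 11.3]
gripper_width: 13.0
grasp_force: 61.6
```

Request:
send_rows:
  series:
    - [[-1, 0, 0], [0, 0, 0], 5]
    - [[0, 0, 0], [0, 0, 0], 5]

```text
clock: 33.85
position: [498.8, 108.3, 26.4]
ee_rot: [-0.671, 0.741, -0.001, -0.002]
contact_force: [-0.1, -14.8, 11.5]
gripper_width: 12.9
grasp_force: 61.7
```

Request:
send_rows:
  series:
    - [[-1, 0, 0], [0, 0, 0], 5]
    - [[0, 0, 0], [0, 0, 0], 5]

```text
clock: 34.05
position: [498.6, 108.4, 26.4]
ee_rot: [-0.671, 0.741, -0.001, -0.003]
contact_force: [1.0, -18.0, 12.1]
gripper_width: 12.9
grasp_force: 61.8
```

Request:
send_rows:
  series:
    - [[0, 0, 0], [0, 0, 0], 35]
    - [[0, 0, 0], [0, 0, 0], 40]
    - [[0, 0, 0], [0, 0, 0], 40]
    - [[0, 0, -30], [0, 0, 0], 40]
    - [[0, 0, -45], [0, 0, 0], 40]
    - [[0, 0, -45], [0, 0, 0], 40]
    - [[0, 0, -45], [0, 0, 0], 40]
    - [[0, 0, -45], [0, 0, 0], 20]

```text
clock: 34.85
position: [499.4, 113.1, 236.6]
ee_rot: [-0.672, 0.741, 0.0, 0.0]
contact_force: [1.2, -0.1, 0.5]
gripper_width: 26.6
grasp_force: 0.0
```

Request:
send_rows:
  series:
    - [[30, 20, -40], [0, 0, 0], 0]
    - [[30, 20, 0], [0, 0, 0], 0]
    - [[0, 0, 0], [0, 0, 0], 0]
    - [[0, 0, 0], [0, 0, 0], 0]

```text
clock: 35.25
position: [455.4, 58.9, 272.0]
ee_rot: [-0.672, 0.741, -0.0, 0.001]
contact_force: [-0.1, 0.9, -0.6]
gripper_width: 0.1
grasp_force: 0.0
```

Run:
```python
from h import *
s=st();print(s)
im,c=grab("wrist","w18");T,ct=grab("top","t18");S,cs=grab("scene","s18")
b=dict(w=blobs(mask(im,*COL['green']),20),t=blobs(mask(T,*COL['green']),20),s=blobs(mask(S,*COL['green']),20));print(b)
# handle: dark px around predicted end points
for yy in(-135,-160,-200):
    p=O+np.array([np.cos(YA)*0-np.sin(YA)*yy,np.cos(YA)*yy]);print(yy,p.round(1),proj(c,[*p,56]),proj(ct,[*p,56]))
g=cv2.cvtColor(im,cv2.COLOR_RGB2GRAY);q=proj(c,[*p,56]).astype(int)
m=(g<62).astype(np.uint8)*255
for s_,ce in blobs(m,150):
    x,y,w,h,_=s_
    if y<330: print(s_,ce,dry(onz(c,(x+w/2,y),56)),dry(onz(c,(x+w/2,y+h),56)))
for n,cam,I in(("w",c,im),("t",ct,T)):
  for s_,ce in blobs(mask(I,*COL['green']),100): print(n,ce,onz(cam,ce,162),dry(onz(cam,ce,162)))
tb=[q for s_,q in b['t'] if 190<q[0]<215];sb=[q for s_,q in b['s'] if 355<q[0]<375]
if tb and sb: print(tri(ct,tb[0],cs,sb[0]))
```

```text
(35.25, array([455.4,  58.9, 272. ]), [[-0.098, -0.995, 0.001], [-0.995, 0.098, 0.001], [-0.001, -0.001, -1.0]], array([-0.1,  0.9, -0.6]), 0.1, 0.0)
{'w': [], 't': [], 's': [([361, 187, 10, 6, 50], [365.7, 189.8])]}
-135 [503.2 138. ] [284.4 281.9] [272.9 243.3]
-160 [500.8 113.1] [283.8 261.4] [283.8 244.2]
-200 [496.8  73.3] [282.7 226.9] [301.3 245.6]
[278, 219, 16, 79, 1121] [285.8, 257.6] [  -3.9 -208.9] [  -1.3 -114.8]
[0, 289, 624, 191, 64333] [305.7, 419.5] [ -31.5 -126.2] [-30.2 167.1]
```

Run:
```python
from h import *
c=dict(np.load("w14.npz"));ct=camera_info("top")
print(tri(c,(247.6,297.2),ct,(202.7,292.4)),onz(c,(247.6,297.2),162),dry(onz(c,(247.6,297.2),162)),onz(ct,(202.7,292.4),162))
c2=dict(np.load("w2.npz"));print(tri(c,(247.6,297.2),c2,(30,156)))
```

```text
(array([384.7, 272.8, 173. ]), 0.9) [379.3 274.8 162. ] [-136.8  -11. ] [385.7 275.4 162. ]
(array([386. , 271.7, 174.6]), 0.9)
```

Request:
send_rows:
  series:
    - [[-41, 18, 0], [0, 0, 0], 0]
    - [[-41, 18, 0], [0, 0, 0], 0]
    - [[-41, 18, 0], [0, 0, 0], 0]
    - [[-41, 18, 10], [0, 0, 0], 0]
    - [[-41, 19, 20], [0, 0, 0], 0]
    - [[0, 0, 0], [0, 0, 0], 0]
    - [[0, 0, 0], [0, 0, 0], 0]

```text
clock: 36.1
position: [384.7, 273.0, 240.4]
ee_rot: [-0.673, 0.74, -0.0, -0.001]
contact_force: [0.4, -0.5, 0.6]
gripper_width: -0.1
grasp_force: 0.0
```

Run:
```python
from h import *
s=st();print(s)
im,c=grab("wrist","w19")
m=mask(im,*COL['green'])
for s_,q in blobs(m,60):print(s_,q,onz(c,q,173))
print(proj(c,[385,272.5,173]),proj(c,s[1]))
```

```text
(36.1, array([384.7, 273. , 240.4]), [[-0.095, -0.995, -0.002], [-0.995, 0.095, -0.003], [0.003, 0.001, -1.0]], array([ 0.4, -0.5,  0.6]), -0.1, 0.0)
[291, 230, 52, 51, 2068] [316.5, 255.4] [386.5 271.5 173. ]
[318.9 256.7] [320.1 305.3]
```

Request:
send_rows:
  series:
    - [[0, 0, 25], [0, 0, 0], 0]
    - [[0, -1, 20], [0, 0, 0], 0]
    - [[0, 0, 10], [0, 0, 0], 0]
    - [[0, 0, 0], [0, 0, 0], 0]

```text
clock: 36.55
position: [386.3, 270.4, 185.8]
ee_rot: [-0.671, 0.741, -0.0, -0.001]
contact_force: [0.2, 0.5, 0.5]
gripper_width: -0.3
grasp_force: 0.0
```

Request:
send_rows:
  series:
    - [[0, 0, 3], [0, 0, 0], 0]
    - [[0, 0, 3], [0, 0, 0], 0]
    - [[0, 0, 0], [0, 0, 0], 0]

```text
clock: 36.85
position: [386.3, 271.7, 181.0]
ee_rot: [-0.672, 0.741, 0.0, 0.0]
contact_force: [-0.3, -0.3, -0.1]
gripper_width: -0.2
grasp_force: 0.0
```

Request:
send_rows:
  series:
    - [[0, 0, 3], [0, 0, 0], 0]
    - [[0, 0, 0], [0, 0, 0], 0]

```text
clock: 37.05
position: [386.4, 271.9, 177.9]
ee_rot: [-0.672, 0.741, 0.0, 0.0]
contact_force: [0.6, -0.3, 1.9]
gripper_width: -0.1
grasp_force: 0.7
```

Request:
send_rows:
  series:
    - [[0, 0, 3], [0, 0, 0], 0]
    - [[0, 0, 0], [0, 0, 0], 0]

```text
clock: 37.25
position: [386.5, 271.9, 174.9]
ee_rot: [-0.672, 0.741, -0.0, 0.001]
contact_force: [1.4, 0.0, 3.7]
gripper_width: 0.1
grasp_force: 1.6
```

Request:
send_rows:
  series:
    - [[0, 0, 2], [0, 0, 0], 0]
    - [[0, 0, 0], [0, 0, 0], 0]

```text
clock: 37.45
position: [386.4, 272.0, 173.0]
ee_rot: [-0.672, 0.741, -0.0, 0.001]
contact_force: [-0.1, 0.0, 3.6]
gripper_width: 0.1
grasp_force: 2.1
```

Request:
send_rows:
  series:
    - [[0, 0, 2], [0, 0, 0], 0]
    - [[0, 0, 0], [0, 0, 0], 0]

```text
clock: 37.65
position: [386.5, 272.0, 172.0]
ee_rot: [-0.672, 0.741, -0.0, 0.001]
contact_force: [-3.7, -1.0, 10.1]
gripper_width: -0.2
grasp_force: 5.2
```

Button bottomed out (travel about 6 mm, force up to 10 N). I retract and check.

Request:
send_rows:
  series:
    - [[0, 0, -10], [0, 0, 0], 0]
    - [[0, 0, -30], [0, 0, 0], 0]
    - [[0, 0, -40], [0, 0, 0], 0]
    - [[30, 0, -40], [0, 0, 0], 0]
    - [[40, 0, -20], [0, 0, 0], 0]
    - [[40, 0, 0], [0, 0, 0], 0]
    - [[40, 0, 0], [0, 0, 0], 0]
    - [[0, 0, 0], [0, 0, 0], 0]

```text
clock: 38.45
position: [369.8, 118.8, 310.5]
ee_rot: [-0.67, 0.742, 0.0, -0.001]
contact_force: [0.6, 0.2, 0.5]
gripper_width: -0.2
grasp_force: 0.0
```

Run:
```python
from h import *
print(st())
im,c=grab("wrist","w20");T,ct=grab("top","t20");S,cs=grab("scene","s20")
for n,I in(("w",im),("s",S),("t",T)):
    for k in COL:print(n,k,blobs(mask(I,*COL[k]),15))
g=cv2.cvtColor(im,cv2.COLOR_RGB2GRAY)
for s_,ce in blobs((g<62).astype(np.uint8)*255,150):
    x,y,w,h,_=s_
    if y<330: print(s_,dry(onz(c,(x+w/2,y),56)),dry(onz(c,(x+w/2,y+h),56)))
# button height released
t=[q for s_,q in blobs(mask(T,*COL['green']),60) if 190<q[0]<215];w=[q for s_,q in blobs(mask(im,*COL['green']),150)]
print(t,w,[tri(ct,t[0],c,q) for q in w] if t else 0)
# roof brightness map seen from top: look through?
print(cv2.resize(T[185:280:,145:255],(11,8),interpolation=cv2.INTER_AREA).tolist()[3])
```

```text
(38.45, array([369.8, 118.8, 310.5]), [[-0.102, -0.995, -0.001], [-0.995, 0.102, -0.0], [0.0, 0.001, -1.0]], array([0.6, 0.2, 0.5]), -0.2, 0.0)
w blue [([399, 320, 53, 22, 462], [424.7, 330.5]), ([0, 354, 62, 70, 2371], [22.5, 384.0]), ([43, 409, 39, 32, 253], [66.9, 421.6]), ([0, 456, 22, 24, 224], [7.9, 470.6])]
w yellow [([164, 267, 60, 24, 1122], [197.9, 279.6])]
w green [([312, 382, 13, 15, 175], [318.1, 389.5])]
s blue []
s yellow []
s green [([361, 187, 11, 7, 49], [366.1, 190.0])]
t blue []
t yellow []
t green []
[620, 13, 20, 97, 773] [-446.7 -361.7] [-471.2 -269.7]
[2, 129, 18, 29, 248] [ 209.8 -252.2] [ 218.2 -221. ]
[201, 174, 27, 73, 1470] [ -11.1 -202.4] [  -2.9 -114.1]
[0, 246, 23, 30, 303] [ 245.5 -116.3] [256.1 -76.7]
[0, 289, 624, 191, 61113] [-122.   -57.5] [-119.3  266.7]
[388, 297, 41, 25, 180] [-246.   -45.8] [-248.7   -9.6]
[] [[318.1, 389.5]] 0
[[132, 133, 137], [154, 155, 160], [153, 154, 160], [149, 151, 158], [144, 147, 155], [144, 147, 156], [150, 152, 158], [155, 155, 158], [157, 153, 148], [158, 154, 148], [147, 146, 145]]
```

Run:
```python
from h import *
from bench import job_done
c=camera_info("wrist")
def W(x,y,z): return [O[0]+x*np.cos(YA)-y*np.sin(YA),O[1]+x*np.sin(YA)+y*np.cos(YA),z]
pr=[proj(c,W(x,-70,z)) for x in(3,51) for z in(5,85)];print(pr)
im,_=grab("wrist","w21");b=blobs(mask(im,*COL['yellow']),100);print(b,st())
x,y,w,h,_=b[0][0]
if abs(min(p[0] for p in pr)-x)<10 and abs(max(p[0] for p in pr)-x-w)<10: print("ok",job_done())
```

```text
[array([224.2, 263.1]), array([206.3, 287. ]), array([190. , 263.1]), array([165.7, 287. ])]
[([166, 264, 58, 23, 1061], [198.6, 276.2])] (38.65, array([371.4, 122.6, 310.3]), [[-0.098, -0.995, -0.001], [-0.995, 0.098, -0.0], [0.0, 0.001, -1.0]], array([-0.5,  0.1, -0.2]), 0.1, 0.0)
the job is handed in; nothing more can be done
ok None
```

The job is handed in, with no verdict returned: both pots and both dishes were upright when loaded in the tray, it is home against the dryer's back, and the start button was then pressed and released; after loading, only the yellow pot was re-checked.

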